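Load the die pen, clear its doorway stop and hang the lift-off gate

ROBOT

A 6-joint arm with a two-finger parallel gripper is mounted at the origin on a cart in front of the work surface, level with it; the furniture and walls round the work are solid. World frame = base frame: x ahead of the robot, y to its left, z up, the work surface at z = 0. Lengths are in m, angles in rad, forces in N, time in s.
With the tool pointing down it reaches from about 0.35 to 0.8 m from the base axis. Payload 7.3 kg.
Tool frame: the origin (TCP) lies midway between the tips of the shut fingers; the grasp point (between the pads) lies 19 mm behind it; z points along the fingers, y is the direction in which the jaws open and shut (so a half turn about z gives the same grasp; the last joint's range is limited). The gripper opens to 85 mm and grips with 20 to 120 N. Pads are 22 mm wide; open, the fingers measure 114 mm over their backs; the gripper's body (76 mm by 85 mm) begins 54 mm behind the grasp point. The pads swing forward as they close: fully open they stand 13 mm farther back than shut.
Start: joints at [1.144, 0.342, 1.524, -0, 1.275, -0.146], TCP at [0.145, 0.504, 0.231] pointing down, gripper open.
Joint ranges: [-2.53, 2.53], [-0.77, 2.02], [0.04, 2.7], [-1, 4.14], [0.28, 2.66], [-3.11, 3.11]. Speed limits (rad/s): [2.57, 2.57, 3.14, 3.14, 3.14, 3.14].

INTERFACE

Orientations are given as a rotation vector (axis times angle).
In Python, from station import bot, grab_frame, camera_params, job, models gives the robot as it stands.
- The arm moves only by the shell command python3 -m inch 'ROWS' [FORCE]. ROWS is JSON, a list of rows, each an object with "linear": the shift along the tool's x, y, z in cm, a list of three; "turn": the turn about the tool's z in rad; "claw": the opening in per cent of the stroke, from 0 (shut) to 100 (fully open). In form: [{"linear": [tx, ty, tz], "turn": turn, "claw": claw}, ...]. A call has 1 to 12 rows; each row is the pose to reach, as a shift and turn from the pose measured when the call began, along the tool's axes at that moment; what a row does not reach only later rows make up. A row lasts 1/8 s, in which the tool goes at most 62.5 mm and 10.7 degrees, less where a joint would pass 70% of its speed; a pose out of reach is approached as far as the arm can. A call with a gripper value outside its range is refused whole. The fingers move at their own pace and stop on an object; FORCE is the grip in N (left out, the last holds). Time passes only in rows, so rows that repeat a pose let the fingers close. It gives the time, the measured TCP pose, the force and the opening at its end, in the units of the state.
- bot.state(): the state, without advancing time (a new reading comes with each control period).
- grab_frame(name): name is "side" or "top" or "wrist"; returns the picture (420x560x3 uint8, red, green, blue); there is no depth.
- camera_params(name): a dict with "fov_y" (degrees; the focal length in pixels is half the picture's height over the tangent of half this angle, whatever the lens; pixels are square), "cx", "cy" (the principal point, pixels), "R" (3x3) and "t" (3): a world point X has camera coordinates R X + t; the wrist camera has in their place "mount" (4x4, takes a point from camera to tool coordinates, whose origin is the TCP and whose axes are the flange's). Camera axes: x right, y down, z forward; pixel columns grow to the right and rows downward; lengths in m; the calibration is good to about 2 mm. A picture is of the moment at which its call begins: read the wrist's pose just before it. camera_params takes no time and is no camera call.
- job.job_done(): hands the job in, once; it reports no verdict.
Trained networks look in the newest picture that a camera, given by its name, has taken for a name from the list of things; names that differ only in an ending like _2 or _b are one class to them, and where a whole thing is asked for, a point or a joint stands for the part that bears it (a point fixed in the world has none). Each returns a list of dicts, best first, with "score" (0 to 1); they miss things now and then, are a little off and sometimes report something else, mostly with a low value. They report only what shows in the picture. A call takes as long as a camera call.
- models.recognise(camera, thing): "bbox" ([left, top, width, height] as shares, 0 to 1, of the picture: columns of its width, rows of its height, round what is visible of it).
- models.cut_out(camera, thing): "region" (420x560 bool, what is visible of it) and "bbox" ([left, top, width, height] as shares, 0 to 1, of the picture: columns of its width, rows of its height, round what is visible of it).
- models.pinpoint(camera, thing): "centre" ([column, row] as shares, 0 to 1, of the picture: columns of its width, rows of its height: a listed point, or the origin of a listed thing).
The state is a dict: "t": time; "joint_positions": joint angles; "qd": joint speeds; "joint_efforts": joint torques, N m; "ee_pos": TCP position; "ee_rot": TCP orientation; "force": force on the tool from outside, world axes, zero at the start; "ft_torque": the same for the moment, N m; "opening": finger opening in m.
Only numpy, scipy, OpenCV 4.12 (cv2) and the standard library are available. Lean on these libraries where they do the work, as an engineer would, in place of code of your own. Each camera call takes 0.05 s, during which the arm holds its last target.

TASK

Lift the crimp dies that lie in the grey bin out one at a time and put every one of them on the floor of the die pen, and slide the stop that bars the doorway along its T-track to the open end, lift it off and put it in the bin. When that is done, take the loose gate from its wooden stand, hang it partly open on the pen by lowering both of its hinge knuckles fully onto their pins, and then swing it shut under the keeper plate. Leave everything else on the bench where it is.

Things in the scene. Friction and masses are not known exactly. Their poses are not given: they have to be found in the camera images.
- pen: Die pen: fixed grey metal tray, open at the top and at its front (own -x). Origin: on the bench below pen_floor, z up. Inside x -75 to 101, y -86 to 86 mm; walls 70 mm high, 5 thick; front sill 34 mm. An 18 mm square hinge post, 140 high, at its -y front corner bears two upright pins, one above the other at x -86, y -90. At the +y front corner an 18 mm keeper post (y 77 to 95), 154 high.
- pen_floor (a point): Point on the pen's inner floor, 6 mm above the bench, 13 mm nearer the front than its middle; axes as the pen.
- pin_low (a point): Lower hinge pin: centre of its shoulder, the face the knuckle comes to rest on, 34 mm above the bench. Pin 9 mm in diameter, standing 21.5 mm above the shoulder, its top 9.5 mm tapering to a 3 mm tip.
- pin_high (a point): Upper hinge pin: same pin and shoulder, 114 mm above the bench (80 mm above the lower one), on an 8 mm thick bracket. The gate's lower knuckle cannot pass it from above: bring the gate in sideways from the pen's front with its knuckles just above the pin tips (22 to 50 mm too high), then lower it.
- keeper (a point): Keeper plate, 5 mm thick, on the keeper post's top, its underside centre, 149 mm above the bench. It reaches 42 mm along the pen's x (-104 to -62) over the shut gate's free edge, 5 mm above the panel. So the gate can be lowered onto its pins only when open 0.2 rad or more, and passes under the plate as it swings shut.
- shut_mark (a point): Point of the pen where gate_edge lies when the gate is hung and shut, its panel against sill and keeper post. The shut gate has the pen's own orientation; it opens counter-clockwise seen from above (free edge towards the pen's -x), so its yaw is the pen's yaw plus the opening angle.
- gate: Loose lift-off gate, 0.3 to 0.45 kg, at first upright in its stand. Origin: underside, x is thickness, y width, z up. Panel 10 mm thick, y -74 to 88 (free edge), 120 high. Two knuckles (upright tubes, 22 mm outside, 12 bore, 16 tall) at x 0, y -90. Hung, it swings freely (no spring, little friction) and may sag 0.045 rad, the knuckles having 1.5 mm play all round.
- knuckle_low (a point): Centre of the bottom face of the gate's lower knuckle (gate frame 0, -90, 10 mm); lies on pin_low when hung.
- knuckle_high (a point): Centre of the bottom face of the gate's upper knuckle (gate frame 0, -90, 90 mm); lies on pin_high when hung.
- gate_edge (a point): Middle of the gate's free edge (gate frame 0, 88, 60 mm).
- gate_tab (a point): Grip point in the gate's flat upright tab (gate frame 0, 0, 143 mm). The tab stands on the panel's top edge at y = 0: 10 mm thick (x), 50 wide (y), from 120 to 165 mm above the underside. Grip it from above across its thickness; the gate balances there.
- track_end (a point): Open end of the T-track, on its inner floor 3 mm above the bench (pen frame -190, 0, 3). The track runs straight out from the pen's front along its x, from x = -80 to -190; 13 mm high, 43 wide, 17 mm slot between lips. The hung gate passes 11 mm above it.
- stop: Doorway stop, loose but captive in the T-track, 0.25 kg. Origin: centre of its foot's underside, axes as the pen. Foot 40 x 30 x 5 mm (x, y, z) runs under the lips with 1.5 mm play, so it lifts off only once wholly past track_end (origin 22 mm or more beyond it). Above the foot a neck, a barrier plate (x 14 to 20, 90 wide, 20 to 56 high) and the grip fin. Slides easily.
- stop_grip (a point): Grip point on the stop's upright fin (stop frame -6, 0, 68 mm). Fin 18 mm thick (y), x from -20 to 14, top 85 mm above the foot's underside: grip from above, closing along the stop's y.
- stand: Fixed wooden stand: base 80 x 150 x 10 mm with two pairs of 40 mm high uprights forming a 12 mm slot along its own y; the gate stands in the slot, on the base, and lifts straight up (50 mm clears it). Origin: centre of its underside, axes as those of the gate in it.
- bin: Fixed open grey plastic bin, 250 x 200 x 60 mm (x, y, z), walls and floor 5 mm thick. Origin: centre of its underside. The dies start in it, standing, 70 mm or more between centres; it has to take the stop in the end.
- bin_floor (a point): Centre of the bin's inner floor.
- die_0: Crimp die: a plain steel block 56 mm tall, in plan a wedge: two flat parallel faces 36 mm apart (own +y and -y; grip these), 37 mm wide at -y and 21 mm at +y, 0.22 kg. Origin: centre of its underside, z up along its height as it stands. May be absent (three to five of five dies are there).
- die_1: Crimp die: a plain steel block 56 mm tall, in plan a wedge: two flat parallel faces 36 mm apart (own +y and -y; grip these), 37 mm wide at -y and 21 mm at +y, 0.22 kg. Origin: centre of its underside, z up along its height as it stands. May be absent (three to five of five dies are there).
- die_2: Crimp die: a plain steel block 56 mm tall, in plan a wedge: two flat parallel faces 36 mm apart (own +y and -y; grip these), 37 mm wide at -y and 21 mm at +y, 0.22 kg. Origin: centre of its underside, z up along its height as it stands. May be absent (three to five of five dies are there).
- die_3: Crimp die: a plain steel block 56 mm tall, in plan a wedge: two flat parallel faces 36 mm apart (own +y and -y; grip these), 37 mm wide at -y and 21 mm at +y, 0.22 kg. Origin: centre of its underside, z up along its height as it stands. May be absent (three to five of five dies are there).
- die_4: Crimp die: a plain steel block 56 mm tall, in plan a wedge: two flat parallel faces 36 mm apart (own +y and -y; grip these), 37 mm wide at -y and 21 mm at +y, 0.22 kg. Origin: centre of its underside, z up along its height as it stands. May be absent (three to five of five dies are there).
- lube_can: Green spray can with a red cap, 52 mm in diameter, 173 mm tall, standing at the back; must not be pushed. Origin: centre of its underside.
- white_pot: White plastic pot with lid, 73 x 69 x 69 mm, standing at the back; must not be pushed. Origin: centre of its underside.

How it is judged:
By the outcome, as a careful person would: the job done as asked, in the order asked, and still so for the second after the job is handed in, with the robot touching nothing.
Of die_0, die_1, die_2, die_3, die_4 only 3 to 5 are there at a start; the rules pass over those that are not, and their reading is None.
At some moment in a run one of die_0, die_1, die_2, die_3, die_4 may be knocked a few centimetres aside while the robot is not near it.
It also fails if it takes over 210 s, if anything falls off the work surface, if the arm or the gripper's body presses on something with over 40 N, if the wrist force passes 120 N, or if a joint passes its speed limit or range.

## Working session

There is one attempt and no reset: what is moved stays moved. The work goes in short steps, Python scripts to look and compute and a shell command to move; the robot and the scene stay as the last step left them, time stands still between calls to the robot, and variables do not carry over. Pictures are saved under pics/ and viewed, and the job is handed in when it is done.

```bash
ls; mkdir -p pics; cat > h.py <<'E'
import numpy as np, cv2
from scipy.spatial.transform import Rotation as Ro
from station import bot, grab_frame, camera_params, job, models
def cam(name, st=None):
    p=camera_params(name); f=210/np.tan(np.radians(p['fov_y'])/2)
    if 'mount' in p:
        st=st or bot.state(); M=np.array(p['mount'])
        T=np.eye(4);T[:3,:3]=Ro.from_rotvec(st['ee_rot']).as_matrix();T[:3,3]=st['ee_pos']
        C=np.linalg.inv(T@M); R,t=C[:3,:3],C[:3,3]
    else: R,t=np.array(p['R']),np.array(p['t'])
    return f,p['cx'],p['cy'],R,t
def proj(c,X):
    f,cx,cy,R,t=c; x=R@np.asarray(X)+t; return np.array([cx+f*x[0]/x[2],cy+f*x[1]/x[2]])
def back(c,uv,z):
    f,cx,cy,R,t=c; d=R.T@np.array([(uv[0]-cx)/f,(uv[1]-cy)/f,1]); o=-R.T@t
    return o+d*(z-o[2])/d[2]
def save(name,img): cv2.imwrite('pics/'+name,cv2.cvtColor(img,cv2.COLOR_RGB2BGR))
E
python3 - <<'E'
from h import *
for n in ['side','top','wrist']:
    print(n,camera_params(n)); save('a_'+n+'.png',grab_frame(n))
s=bot.state(); print(s)
E
```

```text
pics
side {'fov_y': 57.238525778907324, 'cx': 276.31653739948115, 'cy': 208.32987040151465, 'R': array([[ 0.91389902, -0.4050095 ,  0.02749329],
       [-0.13814715, -0.37398219, -0.91708925],
       [ 0.38171185,  0.83432885, -0.39773286]]), 't': array([-0.53618916,  0.16045052,  0.98991783])}
top {'fov_y': 49.68994399169716, 'cx': 284.29288519948307, 'cy': 208.79639450938282, 'R': array([[-0.00649733, -0.99983611, -0.01689813],
       [-0.9958791 ,  0.0079984 , -0.09033744],
       [ 0.09045779,  0.01624154, -0.99576784]]), 't': array([-0.03330317,  0.57153011,  1.24336023])}
wrist {'fov_y': 58.48386696987963, 'cx': 277.1320271308271, 'cy': 212.11886882184052, 'mount': array([[-3.94637806e-04, -9.54414350e-01, -2.98484662e-01,
         7.74012015e-02],
       [ 9.99999914e-01, -4.15703211e-04,  7.08692382e-06,
         4.37567673e-04],
       [-1.30844894e-04, -2.98484634e-01,  9.54414431e-01,
        -1.43119086e-01],
       [ 0.00000000e+00,  0.00000000e+00,  0.00000000e+00,
         1.00000000e+00]])}
{'t': 0.15, 'joint_positions': array([ 1.14400842e+00,  3.42567751e-01,  1.52481465e+00,  3.55604149e-05,
        1.27544235e+00, -1.45996699e-01]), 'qd': array([-6.56112742e-04, -1.71808275e-03, -4.45431089e-03,  7.79227302e-05,
       -3.38037173e-04,  1.64544002e-03]), 'joint_efforts': array([ 1.15247207e-03, -4.33903491e+01, -2.46151006e+01, -2.36921205e-04,
        5.74537509e-03,  6.27974941e-05]), 'ee_pos': array([0.14531863, 0.50415449, 0.23077704]), 'ee_rot': array([-4.39581032e-01, -3.11030187e+00,  1.84122911e-03]), 'force': array([-0.25292909,  0.44229128, -0.11786643]), 'ft_torque': array([-0.06267878, -0.01483413, -0.02084492]), 'opening': 0.0853011619917024}
```

View pics/a_top.png

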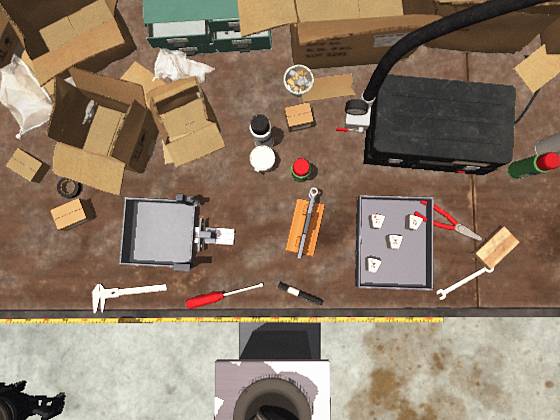

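View pics/a_side.png

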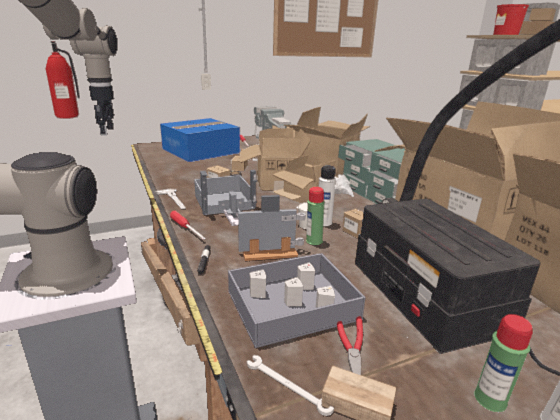

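View pics/a_wrist.png

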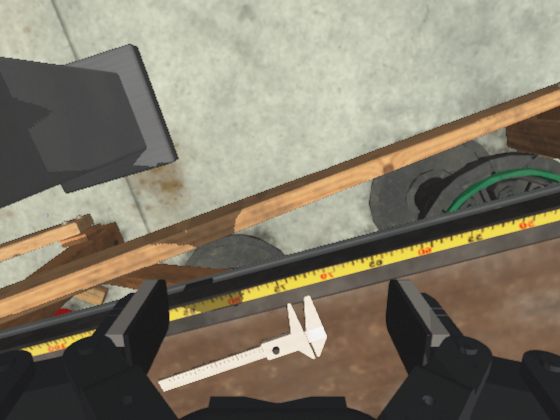

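```bash
python3 - <<'E'
from h import *
for n in ['top','side']:
    grab_frame(n); c=cam(n)
    for th,z in [('pen_floor',.006),('pin_low',.034),('pin_high',.114),('keeper',.149),('shut_mark',.094),('track_end',.003),('stop',.003),('stop_grip',.071),('gate_tab',.153),('gate_edge',.07),('knuckle_high',.1),('stand',0),('bin',0),('bin_floor',.005),('die_0',.005),('lube_can',0),('white_pot',0),('pen',0),('gate',.01)]:
        for d in models.pinpoint(n,th)[:6]:
            uv=np.array(d['centre'])*[560,420]
            if d['score']>.25: print(n,th,round(d['score'],2),uv.round(1),back(c,uv,z).round(4))
E
```

```text
top pen_floor 0.83 [169.4 229.4] [0.5169 0.2898 0.006 ]
top pin_low 0.88 [197.3 199.9] [0.5974 0.2053 0.034 ]
top pin_high 0.67 [189.1 202.2] [0.5826 0.2099 0.114 ]
top keeper 0.83 [184. 268.] [0.4132 0.2127 0.149 ]
top keeper 0.67 [314.2 193.9] [ 0.5972 -0.1154  0.149 ]
top shut_mark 0.72 [187.6 267.8] [0.4116 0.2163 0.094 ]
top track_end 0.89 [235.6 237.5] [0.4926 0.1016 0.003 ]
top stop 0.77 [208.7 235.3] [0.4995 0.1781 0.003 ]
top stop_grip 0.73 [188.4 200.7] [0.5912 0.2217 0.071 ]
top stop_grip 0.57 [209.1 235.2] [0.4974 0.1646 0.071 ]
top stop_grip 0.43 [300.5 170.4] [ 0.6715 -0.0829  0.071 ]
top gate_tab 0.78 [304.2 226.3] [ 0.5153 -0.0891  0.153 ]
top gate_tab 0.5 [264.6 165.1] [0.6715 0.0098 0.153 ]
top gate_edge 0.88 [295.  259.2] [ 0.4319 -0.0659  0.07  ]
top gate_edge 0.68 [313.  191.6] [ 0.6133 -0.1161  0.07  ]
top gate_edge 0.62 [208.5 233.5] [0.502  0.1665 0.07  ]
top knuckle_high 0.81 [314.1 195.4] [ 0.5994 -0.1175  0.1   ]
top knuckle_high 0.68 [233.6 235.8] [0.4945 0.0949 0.1   ]
top stand 0.7 [166.2 231.5] [0.5112 0.3005 0.    ]
top stand 0.63 [305.7 225.7] [ 0.524
[... 2048 characters left out ...]
6.4 302.4] [ 0.4854 -0.3426  0.005 ]
side die_0 0.81 [304.8 284.3] [ 0.5373 -0.2856  0.005 ]
side die_0 0.74 [294.9 303. ] [ 0.4812 -0.3432  0.005 ]
side die_0 0.67 [323.8 312.7] [ 0.5256 -0.3983  0.005 ]
side die_0 0.65 [255.1 291.9] [ 0.4116 -0.2695  0.005 ]
side lube_can 0.87 [314.9 240.3] [ 0.679  -0.0836  0.    ]
side lube_can 0.4 [298.9 242.1] [ 0.6277 -0.0763  0.    ]
side white_pot 0.63 [309.4 227.3] [0.7062 0.0019 0.    ]
side white_pot 0.51 [204. 177.] [0.5089 0.6097 0.    ]
side pen 0.75 [224.1 203.5] [0.5041 0.2907 0.    ]
side pen 0.64 [313.9 242.5] [ 0.6691 -0.095   0.    ]
side pen 0.55 [304.3 219.2] [0.7198 0.0636 0.    ]
side gate 0.73 [270.1 246.2] [ 0.529  -0.0849  0.01  ]
```

```bash
cat > fit.py <<'E'
from h import *
from scipy.optimize import least_squares
C={n:cam(n) for n in('top','side')}
def fit(obs,x0):
    # obs: (cam,local pt,uv)
    def r(p):
        Rz=Ro.from_euler('z',p[2]).as_matrix(); o=[]
        for n,l,uv in obs: o+=list(proj(C[n],Rz@np.array(l)+[p[0],p[1],p[3] if len(p)>3 else 0])-uv)
        return np.array(o)
    s=least_squares(r,x0,loss='soft_l1',f_scale=1.5); return s.x,r(s.x).reshape(-1,2)
PEN=[('pen_floor',(0,0,.006)),('pin_low',(-.086,-.09,.034)),('pin_high',(-.086,-.09,.114)),('keeper',(-.083,.086,.149)),('track_end',(-.19,0,.003))]
E
python3 - <<'E'
from fit import *
o=[]
uv={'top':[(169.4,229.4),(197.3,199.9),(189.1,202.2),(184,268),(235.6,237.5)],'side':[(220.9,202.1),(254.5,197.9),(253.1,182.6),(204.9,175.4),(240.6,224.1)]}
for n in uv:
    for (k,l),u in zip(PEN,uv[n]): o.append((n,l,np.array(u)))
for sub in ('both','top','side'):
    x,r=fit([q for q in o if sub in('both',q[0])],[.51,.29,1.5]); print(sub,x.round(4)); print(r.round(1).tolist())
o=[('top',(0,-.09,.09),(314.1,195.4)),('top',(0,.088,.06),(295,259.2)),('top',(0,0,.143),(304.2,226.3)),('side',(0,-.09,.09),(303.7,219.4)),('side',(0,.088,.06),(239.4,233.7)),('side',(0,0,.143),(270.8,203.6))]
x,r=fit([(a,b,np.array(c)) for a,b,c in o],[.52,-.1,1.3,.01]); print('gate',x.round(4),r.round(1).tolist())
import cv2
img=grab_frame('top'); a=img[180:300,110:250]; b=img[180:300,340:440]
save('t1.png',cv2.resize(a,None,fx=5,fy=5,interpolation=cv2.INTER_CUBIC)); 
s=bot.state(); R=Ro.from_rotvec(s['ee_rot']).as_matrix(); print(R.round(3))
E
```

```text
both [0.5012 0.2927 1.5571]
[[-1.1, 5.5], [-0.1, 2.7], [1.7, -2.8], [0.7, -0.3], [-0.4, -2.1], [2.3, -0.2], [-0.4, 2.3], [1.1, -3.7], [-1.4, -1.2], [-1.4, -0.4]]
top [0.5036 0.2931 1.5297]
[[-1.3, 4.7], [0.6, 2.7], [2.5, -2.8], [-0.4, -0.4], [-0.6, -1.1]]
side [0.4941 0.2886 1.6243]
[[0.7, 0.5], [-1.0, 2.1], [0.5, -3.8], [-1.0, -0.3], [0.6, -0.2]]
gate [ 0.5195 -0.0922  1.2843  0.0043] [[-0.1, -2.2], [0.5, -1.3], [1.2, -1.6], [-3.4, 1.1], [-2.3, -1.5], [-1.8, 0.4]]
[[-0.961  0.277  0.   ]
 [ 0.277  0.961  0.   ]
 [-0.     0.    -1.   ]]
```

```bash
cat > go.py <<'E'
# usage: go.py x y z yawdeg(world direction of tool y, mod 180)
import sys; from h import *
def go(x,y,z,yaw=None):
    s=bot.state(); R=Ro.from_rotvec(s['ee_rot']).as_matrix(); p=s['ee_pos']
    lin=R.T@(np.array([x,y,z])-p)*100
    cur=np.degrees(np.arctan2(R[1,1],R[0,1])); 
    out='lin %s cm'%lin.round(2).tolist()
    if yaw is not None:
        d=(yaw-cur+90)%180-90   # world ccw
        out+=' turn %.3f (alt %.3f)'%(-np.radians(d), -np.radians(d)+ (np.pi if d>0 else -np.pi))
    print(out,'| yaw now %.1f q6 %.2f q1 %.2f pos %s tilt %.3f dist %.0fmm'%(cur,s['joint_positions'][5],s['joint_positions'][0],p.round(4).tolist(),np.degrees(np.arccos(-R[2,2])),np.linalg.norm(lin)*10), 'F',s['force'].round(1),'op %.4f t %.2f'%(s['opening'],s['t']))
if __name__=='__main__': go(*map(float,sys.argv[1:]))
E
python3 go.py 0.45 -0.32 0.30 90
```

```text
lin [-52.11, -70.78, -6.87] cm turn -0.281 (alt 2.861) | yaw now 73.9 q6 -0.15 q1 1.14 pos [0.1455, 0.5045, 0.2313] tilt 0.006 dist 882mm F [ 0.6 -0.2  0.3] op 0.0853 t 2.20
```

```bash
python3 go.py 0.48 0.20 0.36 90
```

```text
lin [-40.58, -19.98, -12.87] cm turn -0.281 (alt 2.861) | yaw now 73.9 q6 -0.15 q1 1.14 pos [0.1455, 0.5045, 0.2313] tilt 0.006 dist 470mm F [ 0.6 -0.2  0.3] op 0.0853 t 2.20
```

```bash
python3 -m inch '[{"linear":[-5,-2.5,-5],"turn":-0.05,"claw":100},{"linear":[-10,-5,-10],"turn":-0.1,"claw":100},{"linear":[-16,-8,-12.9],"turn":-0.15,"claw":100},{"linear":[-22,-11,-12.9],"turn":-0.2,"claw":100},{"linear":[-28,-14,-12.9],"turn":-0.25,"claw":100},{"linear":[-34,-17,-12.9],"turn":-0.281,"claw":100},{"linear":[-40.6,-20,-12.9],"turn":-0.281,"claw":100},{"linear":[-40.6,-20,-12.9],"turn":-0.281,"claw":100},{"linear":[-40.6,-20,-12.9],"turn":-0.281,"claw":100},{"linear":[-40.6,-20,-12.9],"turn":-0.281,"claw":100}]' 30
cat > look.py <<'E'
import sys; from h import *
s=bot.state(); im=grab_frame('wrist'); save(sys.argv[1],im); c=cam('wrist',s)
print(s['ee_pos'].round(4),np.abs(s['qd']).max().round(4))
for a in sys.argv[2:]:
    th,z=a.split(':')
    for d in models.pinpoint('wrist',th)[:6]:
        uv=np.array(d['centre'])*[560,420]
        if d['score']>.3: print(th,round(d['score'],2),uv.round(1),back(c,uv,float(z)).round(4))
E
python3 look.py w1.png pen_floor:.006 pin_low:.034 pin_high:.114 keeper:.149 track_end:.003 stop:.003 stop_grip:.071 pen:0
```

```text
t: 3.45
ee_pos: [0.4798, 0.1999, 0.3601]
ee_rot: [-0.0, -3.141, -0.001]
force: [-0.2, 0.6, -0.3]
opening: 0.0855
[0.4798 0.1999 0.3601] 0.0272
pen_floor 0.74 [349.4 174.7] [0.5051 0.2981 0.006 ]
pin_low 0.91 [283.5 242.3] [0.5916 0.2093 0.034 ]
pin_high 0.93 [279.1 265.8] [0.5882 0.203  0.114 ]
keeper 0.85 [297.7 104.3] [0.4107 0.2195 0.149 ]
track_end 0.59 [208.9 168.1] [0.4965 0.1088 0.003 ]
stop 0.69 [259.1 169.4] [0.4984 0.1765 0.003 ]
stop_grip 0.86 [250.2 177.9] [0.4955 0.1692 0.071 ]
pen 0.66 [350.1 173.8] [0.5051 0.3002 0.    ]
```

View pics/w1.png

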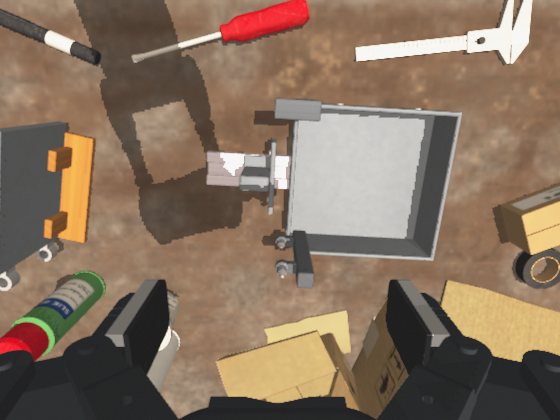

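```bash
python3 - <<'E'
import cv2
im=cv2.imread('pics/w1.png')[90:300,195:475]; cv2.imwrite('pics/w1z.png',cv2.resize(im,None,fx=2.8,fy=2.8,interpolation=cv2.INTER_CUBIC))
E
```

```text
(no output)
```

View pics/w1z.png

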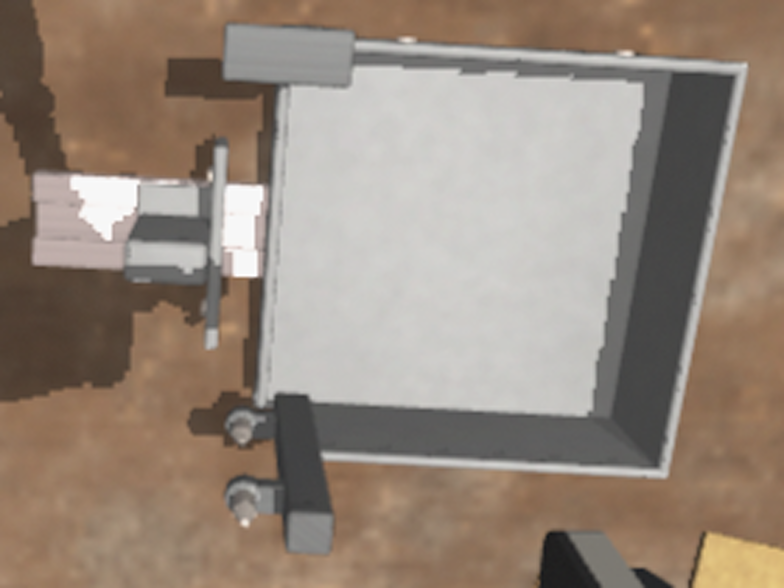

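```bash
python3 - <<'E'
from fit import *
C['w']=cam('wrist')
Z=lambda a,b:np.array([195+(a-.9)/2.8,90+(b-.9)/2.8])
o=[('w',(.106,.091,.07),Z(745,65)),('w',(.106,-.091,.07),Z(667,475)),('w',(-.104,.095,.154),Z(224,26)),('w',(-.062,.095,.154),Z(353,30)),('w',(-.062,.077,.154),Z(351,87)),('w',(-.104,.077,.154),Z(222,80)),
('w',(-.086,-.09,.0555),Z(240,431)),('w',(-.086,-.09,.1355),Z(245,522)),('w',(-.19,.0215,.013),Z(33,172)),('w',(-.19,-.0215,.013),Z(33,266))]
x,r=fit(o,[.5,.29,1.55]);print(x.round(4),r.round(1).tolist())
x,r=fit(o,[.5,.29,1.55,0]);print(x.round(4),r.round(1).tolist())
E
```

```text
[0.5057 0.297  1.5148] [[1.5, -1.0], [0.0, 1.4], [-0.2, -1.4], [0.6, -0.0], [-0.5, 0.3], [-0.6, 0.1], [0.7, 4.0], [-0.4, 0.1], [-0.2, 0.6], [-0.2, -0.8]]
[ 0.5061  0.2972  1.5151 -0.0031] [[0.4, -0.9], [-0.8, 0.6], [-0.0, -1.0], [0.4, 0.3], [-0.7, 0.4], [-0.4, 0.3], [0.8, 3.3], [-0.2, -0.9], [0.4, 0.5], [0.4, -1.1]]
```

```bash
python3 go.py 0.46 -0.335 0.34 90
```

```text
lin [2.04, -53.52, 2.04] cm turn 0.001 (alt -3.141) | yaw now 90.1 q6 -1.32 q1 0.25 pos [0.4798, 0.2002, 0.3605] tilt 0.021 dist 536mm F [-0.2 -0.1  0.3] op 0.0853 t 3.90
```

```bash
python3 -m inch '[{"linear":[0.2,-6,0],"turn":0,"claw":100},{"linear":[0.4,-12,0],"turn":0,"claw":100},{"linear":[0.6,-18,0],"turn":0,"claw":100},{"linear":[0.8,-24,0],"turn":0,"claw":100},{"linear":[1,-30,1],"turn":0,"claw":100},{"linear":[1.2,-36,1],"turn":0,"claw":100},{"linear":[1.5,-42,2],"turn":0,"claw":100},{"linear":[2,-48,2],"turn":0,"claw":100},{"linear":[2,-53.5,2],"turn":0,"claw":100},{"linear":[2,-53.5,2],"turn":0,"claw":100},{"linear":[2,-53.5,2],"turn":0,"claw":100},{"linear":[2,-53.5,2],"turn":0,"claw":100}]'
python3 look.py w2.png bin:0 bin_floor:.005 die_0:.005
```

```text
t: 5.4
ee_pos: [0.4607, -0.3335, 0.3408]
ee_rot: [-0.004, 3.141, -0.0]
force: [-0.1, -0.3, 0.2]
opening: 0.0854
[ 0.4607 -0.3335  0.3408] 0.0032
bin 0.59 [272.4 169.6] [ 0.477  -0.3389  0.    ]
bin_floor 0.89 [273.2 169.4] [ 0.4757 -0.3378  0.005 ]
bin_floor 0.52 [526.1 248.6] [0.5856 0.0112 0.005 ]
die_0 0.95 [274.4 174.1] [ 0.4819 -0.3363  0.005 ]
die_0 0.83 [234.6 206.7] [ 0.5261 -0.3893  0.005 ]
die_0 0.66 [310.3 208.7] [ 0.5287 -0.2884  0.005 ]
die_0 0.64 [320.3 121. ] [ 0.4147 -0.2792  0.005 ]
```

View pics/w2.png

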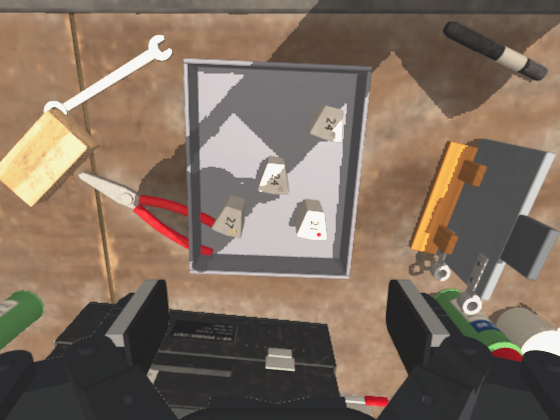

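```bash
python3 - <<'E'
import cv2
im=cv2.imread('pics/w2.png')[95:255,205:365]; cv2.imwrite('pics/w2z.png',cv2.resize(im,None,fx=3.7,fy=3.7,interpolation=cv2.INTER_CUBIC))
E
```

```text
(no output)
```

View pics/w2z.png

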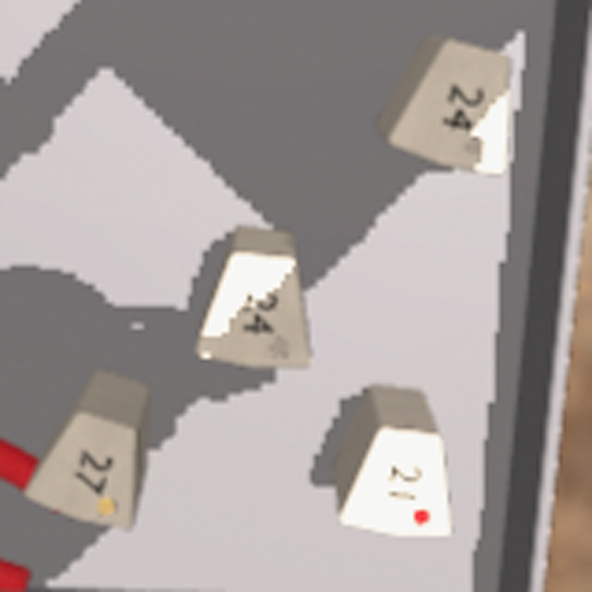

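```bash
cat > die.py <<'E'
from fit import *
L=[(-.0105,.018,.0),(.0105,.018,0),(.0185,-.018,0),(-.0185,-.018,0)]
def die(c,pts,h=.056,z=.005):
    """pts: narrow edge a,b, then wide c,d in order round"""
    C['w']=c
    best=None
    for LL in (L,[L[1],L[0],L[3],L[2]]):
        o=[('w',(l[0],l[1],z+h),np.array(p)) for l,p in zip(LL,pts)]
        p0=back(c,np.mean(pts,0),z+h)
        for y in np.arange(0,6.3,1.57):
            x,r=fit(o,[p0[0],p0[1],y])
            e=np.abs(r).mean()
            if best is None or e<best[1]: best=(x,e)
    return best[0],best[1]
E
cat > w2fit.py <<'E'
from die import *
c=cam('wrist'); k=3.7
Z=lambda a,b:np.array([205+(a-1.35)/k,95+(b-1.35)/k])
D={'A24':[(445,37),(510,52),(503,175),(388,140)],'B24':[(235,250),(297,262),(310,367),(197,352)],'C27':[(82,408),(147,428),(133,530),(25,492)],'D21':[(380,428),(437,432),(451,536),(340,523)]}
for n,p in D.items():
    x,e=die(c,[Z(*q) for q in p]); print(n,x[:2].round(4),'yaw %.1f'%(np.degrees(x[2])%360),'grip axis %.1f'%((np.degrees(x[2])+90)%180),'res %.2f'%e)
for uv in [(190,62),(370,69),(349,277),(192,272)]: print('rim',back(c,uv,.06).round(4))
E
python3 w2fit.py
python3 - <<'E'
from h import *
im=grab_frame('side')[250:360,220:400]; save('s2.png',cv2.resize(im,None,fx=4,fy=4,interpolation=cv2.INTER_CUBIC))
E
```

```text
A24 [ 0.4123 -0.276 ] yaw 75.7 grip axis 165.7 res 0.73
B24 [ 0.4749 -0.3359] yaw 82.7 grip axis 172.7 res 0.96
C27 [ 0.5264 -0.3883] yaw 69.1 grip axis 159.1 res 0.52
D21 [ 0.5314 -0.2899] yaw 84.3 grip axis 174.3 res 0.69
rim [ 0.3509 -0.4252  0.06  ]
rim [ 0.3575 -0.2353  0.06  ]
rim [ 0.6013 -0.243   0.06  ]
rim [ 0.5948 -0.4391  0.06  ]
```

View pics/s2.png

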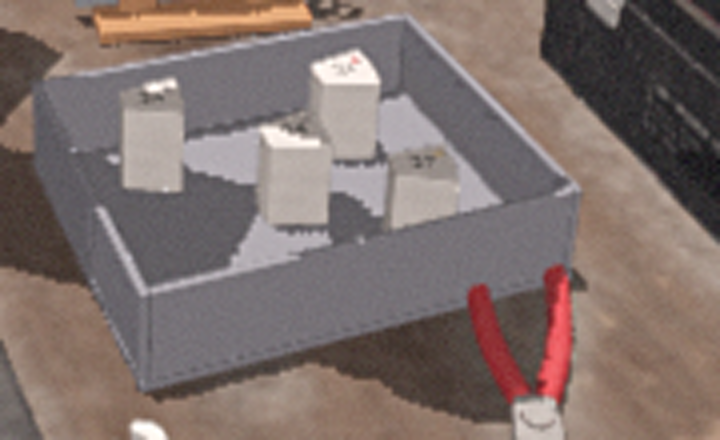

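```bash
python3 go.py .5314 -.2899 .10 -5.7
```

```text
lin [-7.07, 4.41, 24.08] cm turn -1.469 (alt 1.672) | yaw now 90.1 q6 -2.34 q1 -0.76 pos [0.4606, -0.3341, 0.3407] tilt 0.039 dist 255mm F [ 0.8 -0.2  0.4] op 0.0855 t 5.65
```

```bash
python3 -m inch '[{"linear":[-1,0.6,2],"turn":0.17,"claw":65},{"linear":[-2,1.2,5],"turn":0.35,"claw":65},{"linear":[-3,1.8,8],"turn":0.53,"claw":65},{"linear":[-4,2.5,11],"turn":0.71,"claw":65},{"linear":[-5,3,13],"turn":0.89,"claw":65},{"linear":[-6,3.6,15],"turn":1.07,"claw":65},{"linear":[-7.07,4.41,17],"turn":1.25,"claw":65},{"linear":[-7.07,4.41,19],"turn":1.43,"claw":65},{"linear":[-7.07,4.41,21],"turn":1.61,"claw":65},{"linear":[-7.07,4.41,22],"turn":1.672,"claw":65},{"linear":[-7.07,4.41,22],"turn":1.672,"claw":65},{"linear":[-7.07,4.41,22],"turn":1.672,"claw":65}]' 40
python3 look.py w3.png die_0:.005; python3 go.py .5314 -.2899 .018 -5.7
```

```text
t: 7.15
ee_pos: [0.5317, -0.29, 0.1214]
ee_rot: [2.326, 2.109, 0.001]
force: [0.3, -0.3, 0.5]
opening: 0.0555
[ 0.5317 -0.29    0.1214] 0.0042
die_0 0.91 [211.6 274.7] [ 0.4757 -0.3392  0.005 ]
die_0 0.86 [287.2 322.4] [ 0.5295 -0.3868  0.005 ]
die_0 0.78 [281.  205.9] [ 0.5337 -0.2898  0.005 ]
die_0 0.65 [112.2 204.7] [ 0.4128 -0.277   0.005 ]
lin [0.03, -0.06, 10.36] cm turn 0.001 (alt -3.140) | yaw now -5.6 q6 -0.53 q1 -0.63 pos [0.5318, -0.2901, 0.1216] tilt 0.118 dist 104mm F [-0.2 -0.2 -0.3] op 0.0556 t 7.25
```

View pics/w3.png

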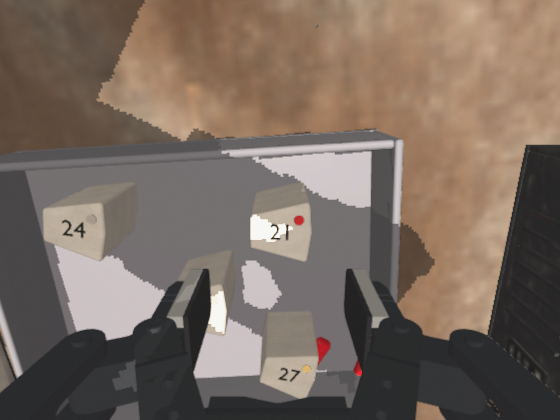

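```bash
python3 -m inch '[{"linear":[0,0,3],"turn":0,"claw":65},{"linear":[0,0,6],"turn":0,"claw":65},{"linear":[0,0,8.5],"turn":0,"claw":65},{"linear":[0,0,10.2],"turn":0,"claw":65},{"linear":[0,0,10.2],"turn":0,"claw":65},{"linear":[0,0,10.2],"turn":0,"claw":30},{"linear":[0,0,10.2],"turn":0,"claw":30},{"linear":[0,0,10.2],"turn":0,"claw":30},{"linear":[0,0,10.2],"turn":0,"claw":30},{"linear":[0,0,10.2],"turn":0,"claw":30}]' 40
python3 go.py .4717 .364 .26 -3.2
```

```text
t: 8.5
ee_pos: [0.5328, -0.2908, 0.0209]
ee_rot: [2.324, 2.107, 0.002]
force: [0.5, -1.2, 6.1]
opening: 0.0355
lin [64.51, -12.39, -24.11] cm turn -0.042 (alt 3.099) | yaw now -5.6 q6 -0.53 q1 -0.63 pos [0.5328, -0.2908, 0.0209] tilt 0.275 dist 700mm F [ 0.5 -1.2  6.1] op 0.0355 t 8.50
```

```bash
python3 -m inch '[{"linear":[0,0,-4],"turn":0,"claw":30},{"linear":[0,0,-9],"turn":0,"claw":30},{"linear":[0,0,-14],"turn":0,"claw":30},{"linear":[1,0,-19],"turn":0,"claw":30},{"linear":[5,-1,-23],"turn":0,"claw":30},{"linear":[11,-2,-24],"turn":0,"claw":30},{"linear":[17,-3,-24],"turn":0,"claw":30},{"linear":[23,-4,-24],"turn":0,"claw":30},{"linear":[29,-5,-24],"turn":0,"claw":30},{"linear":[35,-7,-24],"turn":0,"claw":30},{"linear":[41,-8,-24],"turn":-0.04,"claw":30},{"linear":[47,-9,-24],"turn":-0.04,"claw":30}]'
python3 go.py .4717 .364 .26 -3.2
```

```text
t: 10.0
ee_pos: [0.4873, 0.1882, 0.2593]
ee_rot: [2.281, 2.153, 0.001]
force: [1.6, -0.4, -2.4]
opening: 0.0353
lin [17.46, -2.57, -0.13] cm turn -0.002 (alt 3.140) | yaw now -3.3 q6 0.28 q1 0.22 pos [0.4873, 0.1882, 0.2593] tilt 0.259 dist 176mm F [ 1.6 -0.4 -2.4] op 0.0353 t 10.00
```

```bash
python3 -m inch '[{"linear":[6,-0.9,0],"turn":0,"claw":30},{"linear":[12,-1.7,0],"turn":0,"claw":30},{"linear":[17.46,-2.57,0],"turn":0,"claw":30},{"linear":[17.46,-2.57,0],"turn":0,"claw":30},{"linear":[17.46,-2.57,4],"turn":0,"claw":30},{"linear":[17.46,-2.57,9],"turn":0,"claw":30},{"linear":[17.46,-2.57,14],"turn":0,"claw":30},{"linear":[17.46,-2.57,19],"turn":0,"claw":30},{"linear":[17.46,-2.57,22],"turn":0,"claw":30},{"linear":[17.46,-2.57,23.2],"turn":0,"claw":30},{"linear":[17.46,-2.57,23.5],"turn":0,"claw":30},{"linear":[17.46,-2.57,23.6],"turn":0,"claw":30}]'
python3 go.py .4717 .364 .022 -3.2
```

```text
t: 11.5
ee_pos: [0.4734, 0.3636, 0.024]
ee_rot: [2.281, 2.153, 0.004]
force: [-0.6, 0.2, -1.8]
opening: 0.0353
lin [0.03, -0.17, 0.2] cm turn -0.002 (alt 3.140) | yaw now -3.3 q6 0.59 q1 0.53 pos [0.4734, 0.3636, 0.024] tilt 0.326 dist 3mm F [-0.6  0.2 -1.8] op 0.0353 t 11.50
```

```bash
python3 -m inch '[{"linear":[0,0,0.15],"turn":0,"claw":30},{"linear":[0,0,0.2],"turn":0,"claw":30},{"linear":[0,0,0.2],"turn":0,"claw":54},{"linear":[0,0,0.2],"turn":0,"claw":54},{"linear":[0,0,0],"turn":0,"claw":54},{"linear":[0,0,-3],"turn":0,"claw":54},{"linear":[0,0,-8],"turn":0,"claw":54},{"linear":[0,0,-14],"turn":0,"claw":54},{"linear":[0,0,-20],"turn":0,"claw":65},{"linear":[0,0,-23],"turn":0,"claw":65}]'
python3 go.py .4749 -.3359 .26 -7.3
```

```text
t: 12.75
ee_pos: [0.472, 0.3644, 0.2577]
ee_rot: [2.28, 2.153, 0.01]
force: [-0.9, 0.3, -0.6]
opening: 0.0554
lin [-69.9, 4.31, -0.26] cm turn 0.070 (alt -3.072) | yaw now -3.3 q6 0.59 q1 0.53 pos [0.472, 0.3644, 0.2577] tilt 0.472 dist 700mm F [-0.9  0.3 -0.6] op 0.0554 t 12.75
```

```bash
python3 -m inch '[{"linear":[-4,0.3,0],"turn":0,"claw":65},{"linear":[-10,0.6,0],"turn":0,"claw":65},{"linear":[-16,1,0],"turn":0,"claw":65},{"linear":[-22,1.4,0],"turn":0.02,"claw":65},{"linear":[-28,1.8,0],"turn":0.04,"claw":65},{"linear":[-34,2.2,0],"turn":0.05,"claw":65},{"linear":[-40,2.5,0],"turn":0.07,"claw":65},{"linear":[-46,2.9,0],"turn":0.07,"claw":65},{"linear":[-52,3.3,0],"turn":0.07,"claw":65},{"linear":[-58,3.6,0],"turn":0.07,"claw":65},{"linear":[-64,4,0],"turn":0.07,"claw":65},{"linear":[-69.9,4.3,0],"turn":0.07,"claw":65}]'
python3 - <<'E'
from h import *
s=bot.state()
im=grab_frame('top'); save('t2.png',cv2.resize(im[180:310,110:450],None,fx=2.3,fy=2.3,interpolation=cv2.INTER_CUBIC))
c=cam('top')
for d in models.pinpoint('top','die_0'):
    uv=np.array(d['centre'])*[560,420]
    if d['score']>.3: print(round(d['score'],2),uv.round(1),back(c,uv,.005).round(4))
E
python3 go.py .4749 -.3359 .12 -7.3
```

```text
t: 14.25
ee_pos: [0.4742, -0.3371, 0.2571]
ee_rot: [2.356, 2.073, 0.011]
force: [0.9, -0.4, 0.1]
opening: 0.0557
0.73 [393.9 243.9] [ 0.4716 -0.3448  0.005 ]
0.69 [408.9 221.3] [ 0.5349 -0.3888  0.005 ]
0.62 [144.2 244.2] [0.4755 0.3612 0.005 ]
0.44 [368.2 265.6] [ 0.4114 -0.2713  0.005 ]
lin [0.47, -0.0, 13.6] cm turn -0.005 (alt 3.136) | yaw now -7.6 q6 -0.63 q1 -0.76 pos [0.4734, -0.3406, 0.256] tilt 0.367 dist 136mm F [-1.   0.4 -1.3] op 0.0556 t 14.35
```

View pics/t2.png

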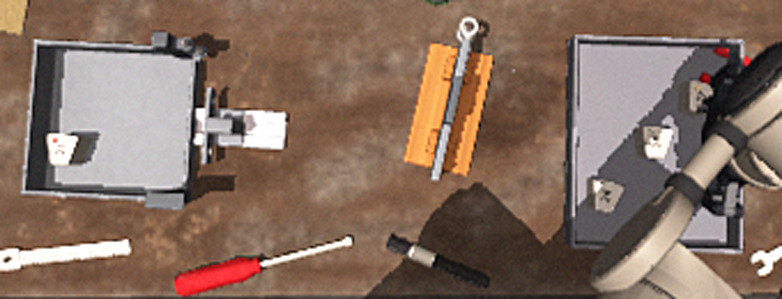

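```bash
python3 -m inch '[{"linear":[0.47,0,4],"turn":0,"claw":65},{"linear":[0.47,0,9],"turn":0,"claw":65},{"linear":[0.47,0,14],"turn":0,"claw":65},{"linear":[0.47,0,16],"turn":0,"claw":65},{"linear":[0.47,0,16],"turn":0,"claw":65}]' 40
python3 look.py w4.png die_0:.005; python3 go.py .4749 -.3359 .020 -7.3
```

```text
t: 14.98
ee_pos: [0.474, -0.3341, 0.0942]
ee_rot: [-2.362, -2.069, -0.008]
force: [-0.3, -0.3, -0.1]
opening: 0.0554
[ 0.474  -0.3341  0.0942] 0.0498
die_0 0.9 [164.1 144.7] [ 0.4106 -0.2772  0.005 ]
die_0 0.83 [366.2 285.9] [ 0.5277 -0.3904  0.005 ]
die_0 0.78 [281.9 222.7] [ 0.4759 -0.3369  0.005 ]
lin [-0.05, -0.1, 7.68] cm turn -0.005 (alt 3.137) | yaw now -7.6 q6 -0.62 q1 -0.75 pos [0.4754, -0.3356, 0.0968] tilt 0.390 dist 77mm F [-0.6 -0.4 -0.3] op 0.0556 t 15.07
```

View pics/w4.png

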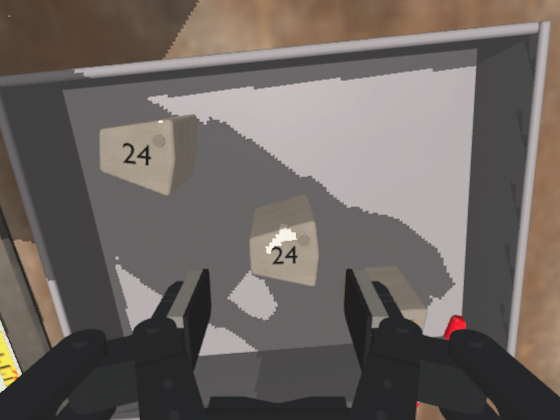

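Die B is centred between the fingers; the poses are unchanged.

```bash
python3 -m inch '[{"linear":[0,-0.1,3],"turn":0,"claw":65},{"linear":[0,-0.1,6],"turn":0,"claw":65},{"linear":[0,-0.1,7.6],"turn":0,"claw":65},{"linear":[0,-0.1,7.6],"turn":0,"claw":65},{"linear":[0,-0.1,7.6],"turn":0,"claw":30},{"linear":[0,-0.1,7.6],"turn":0,"claw":30},{"linear":[0,-0.1,7.6],"turn":0,"claw":30},{"linear":[0,-0.1,7.6],"turn":0,"claw":30},{"linear":[0,-0.1,6],"turn":0,"claw":30},{"linear":[0,-0.1,1],"turn":0,"claw":30},{"linear":[0,-0.1,-5],"turn":0,"claw":30},{"linear":[0,-0.1,-11],"turn":0,"claw":30}]' 40
python3 go.py .5476 .3597 .26 -3.2
```

```text
t: 16.58
ee_pos: [0.4732, -0.3351, 0.2094]
ee_rot: [2.36, 2.067, 0.008]
force: [0.4, -0.7, -2.2]
opening: 0.0352
lin [69.86, -1.74, -4.99] cm turn -0.076 (alt 3.065) | yaw now -7.6 q6 -0.62 q1 -0.75 pos [0.4732, -0.3351, 0.2094] tilt 0.379 dist 701mm F [ 0.4 -0.7 -2.2] op 0.0352 t 16.57
```

```bash
python3 -m inch '[{"linear":[3,0,-4],"turn":0,"claw":30},{"linear":[9,-0.2,-5],"turn":0,"claw":30},{"linear":[15,-0.4,-5],"turn":0,"claw":30},{"linear":[21,-0.5,-5],"turn":-0.02,"claw":30},{"linear":[27,-0.7,-5],"turn":-0.04,"claw":30},{"linear":[33,-0.8,-5],"turn":-0.06,"claw":30},{"linear":[39,-1,-5],"turn":-0.076,"claw":30},{"linear":[45,-1.1,-5],"turn":-0.076,"claw":30},{"linear":[51,-1.3,-5],"turn":-0.076,"claw":30},{"linear":[57,-1.4,-5],"turn":-0.076,"claw":30},{"linear":[63,-1.6,-5],"turn":-0.076,"claw":30},{"linear":[69.86,-1.74,-5],"turn":-0.076,"claw":30}]'
python3 go.py .5476 .3597 .022 -3.2
```

```text
t: 18.08
ee_pos: [0.5465, 0.3552, 0.261]
ee_rot: [2.28, 2.155, 0.008]
force: [1.6, 0.3, -2.0]
opening: 0.0354
lin [0.44, -0.08, 23.9] cm turn -0.000 (alt 3.141) | yaw now -3.2 q6 0.52 q1 0.46 pos [0.5465, 0.3552, 0.261] tilt 0.389 dist 239mm F [ 1.6  0.3 -2. ] op 0.0354 t 18.07
```

```bash
python3 -m inch '[{"linear":[0.44,-0.08,3],"turn":0,"claw":30},{"linear":[0.44,-0.08,8],"turn":0,"claw":30},{"linear":[0.44,-0.08,13],"turn":0,"claw":30},{"linear":[0.44,-0.08,18],"turn":0,"claw":30},{"linear":[0.44,-0.08,22],"turn":0,"claw":30},{"linear":[0.44,-0.08,23.2],"turn":0,"claw":30},{"linear":[0.44,-0.08,23.6],"turn":0,"claw":30},{"linear":[0.44,-0.08,23.8],"turn":0,"claw":30},{"linear":[0.44,-0.08,23.9],"turn":0,"claw":30}]'
```

```text
t: 19.2
ee_pos: [0.5484, 0.3601, 0.0237]
ee_rot: [2.279, 2.154, 0.012]
force: [-0.1, 0.8, -2.0]
opening: 0.0352
```

```bash
python3 -m inch '[{"linear":[0,0,0.15],"turn":0,"claw":30},{"linear":[0,0,0.2],"turn":0,"claw":30},{"linear":[0,0,0.2],"turn":0,"claw":54},{"linear":[0,0,0.2],"turn":0,"claw":54},{"linear":[0,0,0],"turn":0,"claw":54},{"linear":[0,0,-3],"turn":0,"claw":54},{"linear":[0,0,-8],"turn":0,"claw":54},{"linear":[0,0,-14],"turn":0,"claw":54},{"linear":[0,0,-20],"turn":0,"claw":65},{"linear":[0,0,-23],"turn":0,"claw":65}]'
python3 go.py .527 -.3893 .22 -20.9
```

```text
t: 20.45
ee_pos: [0.5475, 0.3602, 0.2584]
ee_rot: [2.278, 2.153, 0.023]
force: [0.7, 0.4, 0.5]
opening: 0.0555
lin [-74.97, 2.13, 3.46] cm turn 0.308 (alt -2.833) | yaw now -3.2 q6 0.52 q1 0.47 pos [0.5475, 0.3602, 0.2584] tilt 0.933 dist 751mm F [0.7 0.4 0.5] op 0.0555 t 20.45
```

```bash
python3 -c "
from h import *
for i in range(3): grab_frame('side')
import go; go.go(.527,-.3893,.22,-20.9)"
```

```text
lin [-74.95, 2.17, 3.27] cm turn 0.308 (alt -2.833) | yaw now -3.2 q6 0.52 q1 0.47 pos [0.5472, 0.3601, 0.2556] tilt 0.798 dist 751mm F [-0.3  0.2 -1.1] op 0.0558 t 20.60
```

```bash
python3 -m inch '[{"linear":[-5,0.1,0],"turn":0.03,"claw":65},{"linear":[-11,0.3,0],"turn":0.06,"claw":65},{"linear":[-17,0.5,0],"turn":0.1,"claw":65},{"linear":[-23,0.7,0],"turn":0.13,"claw":65},{"linear":[-29,0.8,0],"turn":0.16,"claw":65},{"linear":[-35,1,0],"turn":0.2,"claw":65},{"linear":[-41,1.2,0],"turn":0.24,"claw":65},{"linear":[-47,1.3,0],"turn":0.28,"claw":65},{"linear":[-53,1.5,0],"turn":0.308,"claw":65},{"linear":[-59,1.7,0],"turn":0.308,"claw":65},{"linear":[-65,1.9,1],"turn":0.308,"claw":65},{"linear":[-71,2,2],"turn":0.308,"claw":65}]'
python3 go.py .527 -.3893 .10 -20.9
```

```text
t: 22.1
ee_pos: [0.5266, -0.3515, 0.2305]
ee_rot: [2.586, 1.781, 0.02]
force: [0.1, 0.6, -0.4]
opening: 0.0555
lin [-3.63, 1.27, 13.03] cm turn 0.000 (alt -3.142) | yaw now -20.9 q6 -0.35 q1 -0.72 pos [0.5266, -0.3515, 0.2305] tilt 0.725 dist 136mm F [ 0.1  0.6 -0.4] op 0.0555 t 22.10
```

```bash
python3 -m inch '[{"linear":[-3.63,1.27,3],"turn":0,"claw":65},{"linear":[-3.63,1.27,8],"turn":0,"claw":65},{"linear":[-3.63,1.27,12],"turn":0,"claw":65},{"linear":[-3.63,1.27,13],"turn":0,"claw":65},{"linear":[-3.63,1.27,13],"turn":0,"claw":65},{"linear":[-3.63,1.27,13],"turn":0,"claw":65}]'
python3 look.py w5.png die_0:.005; python3 go.py .527 -.3893 .021 -20.9
```

```text
t: 22.85
ee_pos: [0.5279, -0.3899, 0.1021]
ee_rot: [2.583, 1.779, 0.021]
force: [0.3, 0.3, 0.5]
opening: 0.0557
[ 0.5279 -0.3899  0.1021] 0.0075
die_0 0.77 [ 37.8 116.7] [ 0.4126 -0.2768  0.005 ]
die_0 0.57 [277.5 214.9] [ 0.5282 -0.3897  0.005 ]
lin [-0.05, -0.19, 8.11] cm turn 0.000 (alt -3.141) | yaw now -20.9 q6 -0.40 q1 -0.76 pos [0.5278, -0.3898, 0.1021] tilt 0.813 dist 81mm F [ 0.3  0.5 -0.2] op 0.0556 t 22.95
```

View pics/w5.png

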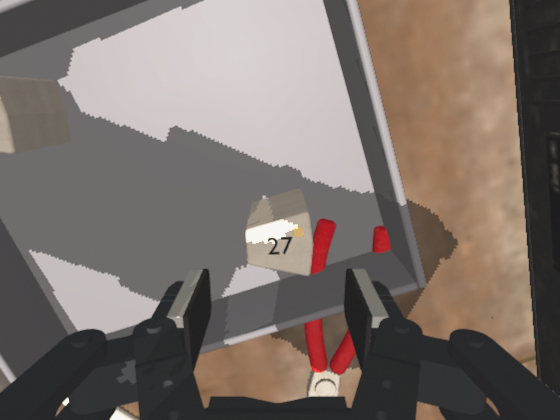

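```bash
python3 -m inch '[{"linear":[0,-0.1,3],"turn":0,"claw":65},{"linear":[0,-0.1,5.5],"turn":0,"claw":65},{"linear":[0,-0.1,7],"turn":0,"claw":65},{"linear":[0,-0.1,7.2],"turn":0,"claw":65},{"linear":[0,-0.1,7.2],"turn":0,"claw":65}]' 40
```

```text
t: 23.58
ee_pos: [0.5283, -0.3897, 0.0311]
ee_rot: [2.581, 1.778, 0.021]
force: [-0.3, 0.4, 0.2]
opening: 0.0553
```

```bash
python3 -m inch '[{"linear":[0,0,0],"turn":0,"claw":30},{"linear":[0,0,0],"turn":0,"claw":30},{"linear":[0,0,0],"turn":0,"claw":30},{"linear":[0,0,0],"turn":0,"claw":30},{"linear":[0,0,-1.5],"turn":0,"claw":30},{"linear":[0,0,-6],"turn":0,"claw":30},{"linear":[0,0,-11],"turn":0,"claw":30},{"linear":[0,0,-17],"turn":0,"claw":30},{"linear":[0,0,-22.5],"turn":0,"claw":30}]' 40
python3 go.py .4678 .2942 .26 -3.2
```

```text
t: 24.7
ee_pos: [0.5246, -0.3898, 0.2588]
ee_rot: [2.581, 1.778, 0.021]
force: [1.6, -1.3, -1.8]
opening: 0.0351
lin [61.89, -29.68, -0.1] cm turn -0.309 (alt 2.833) | yaw now -20.9 q6 -0.40 q1 -0.76 pos [0.5246, -0.3898, 0.2588] tilt 0.882 dist 686mm F [ 1.6 -1.3 -1.8] op 0.0351 t 24.70
```

```bash
python3 -m inch '[{"linear":[4,-2,0],"turn":0,"claw":30},{"linear":[9,-4.5,0],"turn":-0.05,"claw":30},{"linear":[14.5,-7,0],"turn":-0.1,"claw":30},{"linear":[20,-9.6,0],"turn":-0.15,"claw":30},{"linear":[25.5,-12.2,0],"turn":-0.2,"claw":30},{"linear":[31,-14.9,0],"turn":-0.25,"claw":30},{"linear":[36.5,-17.5,0],"turn":-0.309,"claw":30},{"linear":[42,-20.1,0],"turn":-0.309,"claw":30},{"linear":[47.5,-22.8,0],"turn":-0.309,"claw":30},{"linear":[53,-25.4,0],"turn":-0.309,"claw":30},{"linear":[58.5,-28,0],"turn":-0.309,"claw":30},{"linear":[61.9,-29.7,0],"turn":-0.309,"claw":30}]'
python3 go.py .4678 .2942 .032 -3.2
```

```text
t: 26.2
ee_pos: [0.4665, 0.2969, 0.2594]
ee_rot: [2.273, 2.155, 0.019]
force: [0.3, 0.4, -2.0]
opening: 0.0348
lin [-0.33, -0.2, 22.74] cm turn 0.002 (alt -3.139) | yaw now -3.1 q6 0.49 q1 0.43 pos [0.4665, 0.2969, 0.2594] tilt 0.876 dist 227mm F [ 0.3  0.4 -2. ] op 0.0348 t 26.20
```

```bash
python3 -m inch '[{"linear":[-0.33,-0.2,3],"turn":0,"claw":30},{"linear":[-0.33,-0.2,8],"turn":0,"claw":30},{"linear":[-0.33,-0.2,13],"turn":0,"claw":30},{"linear":[-0.33,-0.2,18],"turn":0,"claw":30},{"linear":[-0.33,-0.2,21],"turn":0,"claw":30},{"linear":[-0.33,-0.2,22.2],"turn":0,"claw":30},{"linear":[-0.33,-0.2,22.5],"turn":0,"claw":30},{"linear":[-0.33,-0.2,22.7],"turn":0,"claw":30},{"linear":[-0.33,-0.2,22.75],"turn":0,"claw":30}]'
```

```text
t: 27.32
ee_pos: [0.4687, 0.2946, 0.0335]
ee_rot: [2.273, 2.155, 0.024]
force: [-1.5, -0.3, 6.1]
opening: 0.0351
```

```bash
python3 -m inch '[{"linear":[0,0,0],"turn":0,"claw":30},{"linear":[0,0,0],"turn":0,"claw":54},{"linear":[0,0,0],"turn":0,"claw":54},{"linear":[0,0,-0.3],"turn":0,"claw":54},{"linear":[0,0,-3],"turn":0,"claw":54},{"linear":[0,0,-8],"turn":0,"claw":54},{"linear":[0,0,-14],"turn":0,"claw":65},{"linear":[0,0,-19],"turn":0,"claw":65},{"linear":[0,0,-22],"turn":0,"claw":65},{"linear":[0,0,-22.5],"turn":0,"claw":65}]'
python3 look.py w6.png die_0:.006; python3 go.py .4125 -.2765 .22 -14.3
```

```text
t: 28.58
ee_pos: [0.4654, 0.2943, 0.2608]
ee_rot: [2.271, 2.154, 0.03]
force: [-0.0, -0.1, -0.4]
opening: 0.0553
[0.4654 0.2943 0.2608] 0.0706
die_0 0.73 [274.4 102.5] [0.4709 0.3652 0.006 ]
die_0 0.65 [349.4 104.7] [0.5476 0.3588 0.006 ]
die_0 0.59 [275.5 168.8] [0.4683 0.2969 0.006 ]
lin [-57.24, -2.22, 3.55] cm turn 0.196 (alt -2.945) | yaw now -3.1 q6 0.48 q1 0.43 pos [0.4645, 0.2938, 0.2582] tilt 1.022 dist 574mm F [ 0.9  0.1 -0. ] op 0.0555 t 28.68
```

View pics/w6.png

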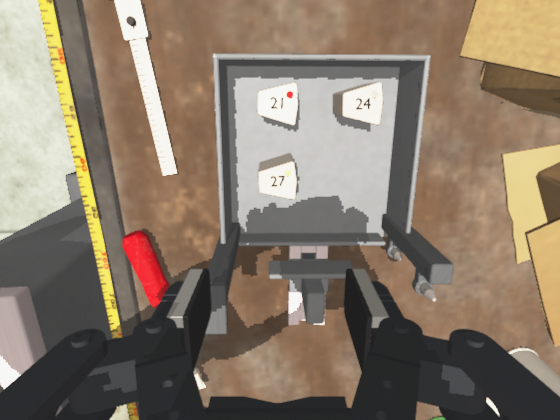

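```bash
python3 -m inch '[{"linear":[-4,-0.2,0],"turn":0,"claw":65},{"linear":[-10,-0.4,0],"turn":0.03,"claw":65},{"linear":[-16,-0.6,0],"turn":0.06,"claw":65},{"linear":[-22,-0.8,0],"turn":0.1,"claw":65},{"linear":[-28,-1.1,0],"turn":0.15,"claw":65},{"linear":[-34,-1.3,0],"turn":0.196,"claw":65},{"linear":[-40,-1.5,0],"turn":0.196,"claw":65},{"linear":[-46,-1.8,0],"turn":0.196,"claw":65},{"linear":[-52,-2,1],"turn":0.196,"claw":65},{"linear":[-57.2,-2.2,2],"turn":0.196,"claw":65},{"linear":[-57.2,-2.2,3.5],"turn":0.196,"claw":65},{"linear":[-57.2,-2.2,3.5],"turn":0.196,"claw":65}]'
python3 go.py .4125 -.2765 .10 -14.3
```

```text
t: 30.18
ee_pos: [0.4113, -0.2755, 0.2177]
ee_rot: [2.48, 1.925, 0.023]
force: [-0.0, 0.8, -0.7]
opening: 0.0551
lin [-0.19, 0.01, 11.77] cm turn -0.001 (alt 3.140) | yaw now -14.4 q6 -0.51 q1 -0.75 pos [0.4113, -0.2755, 0.2177] tilt 0.854 dist 118mm F [-0.   0.8 -0.7] op 0.0551 t 30.18
```

```bash
python3 -m inch '[{"linear":[-0.2,0,3],"turn":0,"claw":65},{"linear":[-0.2,0,8],"turn":0,"claw":65},{"linear":[-0.2,0,11],"turn":0,"claw":65},{"linear":[-0.2,0,11.8],"turn":0,"claw":65},{"linear":[-0.2,0,11.8],"turn":0,"claw":65},{"linear":[-0.2,0,11.8],"turn":0,"claw":65}]'
python3 look.py w7.png die_0:.005; python3 go.py .4125 -.2765 .022 -14.3
```

```text
t: 30.92
ee_pos: [0.4131, -0.277, 0.101]
ee_rot: [2.478, 1.924, 0.024]
force: [-0.5, 1.1, -0.5]
opening: 0.0553
[ 0.4131 -0.277   0.101 ] 0.0045
die_0 0.7 [278.  217.4] [ 0.4136 -0.2779  0.005 ]
lin [-0.04, -0.16, 7.89] cm turn -0.001 (alt 3.141) | yaw now -14.4 q6 -0.51 q1 -0.75 pos [0.4129, -0.277, 0.1009] tilt 0.906 dist 79mm F [ 0.4  0.5 -0.6] op 0.0556 t 31.02
```

View pics/w7.png

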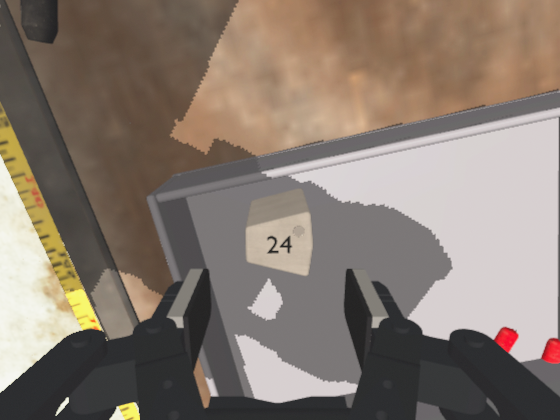

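```bash
python3 -m inch '[{"linear":[0,-0.05,1],"turn":0,"claw":60},{"linear":[0,-0.05,3],"turn":0,"claw":60},{"linear":[0,-0.1,5.5],"turn":0,"claw":60},{"linear":[0,-0.1,7.2],"turn":0,"claw":60},{"linear":[0,-0.1,7.5],"turn":0,"claw":60},{"linear":[0,-0.1,7.5],"turn":0,"claw":60}]' 40
```

```text
t: 31.78
ee_pos: [0.4132, -0.2764, 0.026]
ee_rot: [2.478, 1.924, 0.024]
force: [0.3, 0.6, 0.9]
opening: 0.0513
```

```bash
python3 -m inch '[{"linear":[0,0,0],"turn":0,"claw":30},{"linear":[0,0,0],"turn":0,"claw":30},{"linear":[0,0,0],"turn":0,"claw":30},{"linear":[0,0,0],"turn":0,"claw":30},{"linear":[0,0,-1.5],"turn":0,"claw":30},{"linear":[0,0,-6],"turn":0,"claw":30},{"linear":[0,0,-11],"turn":0,"claw":30},{"linear":[0,0,-17],"turn":0,"claw":30},{"linear":[0,0,-22],"turn":0,"claw":30},{"linear":[0,0,-23],"turn":0,"claw":30},{"linear":[0,0,-23],"turn":0,"claw":30}]' 40
python3 go.py .5437 .2899 .26 -3.2
```

```text
t: 33.15
ee_pos: [0.4095, -0.2774, 0.256]
ee_rot: [2.478, 1.923, 0.024]
force: [-0.1, -0.3, -2.6]
opening: 0.0351
lin [58.29, -1.06, 0.12] cm turn -0.195 (alt 2.947) | yaw now -14.4 q6 -0.51 q1 -0.76 pos [0.4095, -0.2774, 0.256] tilt 0.917 dist 583mm F [-0.1 -0.3 -2.6] op 0.0351 t 33.15
```

```bash
python3 -m inch '[{"linear":[4,-0.1,0],"turn":0,"claw":30},{"linear":[10,-0.2,0],"turn":-0.03,"claw":30},{"linear":[16,-0.3,0],"turn":-0.06,"claw":30},{"linear":[22,-0.4,0],"turn":-0.1,"claw":30},{"linear":[28,-0.5,0],"turn":-0.15,"claw":30},{"linear":[34,-0.6,0],"turn":-0.195,"claw":30},{"linear":[40,-0.7,0],"turn":-0.195,"claw":30},{"linear":[46,-0.8,0],"turn":-0.195,"claw":30},{"linear":[52,-0.9,0],"turn":-0.195,"claw":30},{"linear":[57,-1,0],"turn":-0.195,"claw":30},{"linear":[58.3,-1.06,0],"turn":-0.195,"claw":30},{"linear":[58.3,-1.06,0],"turn":-0.195,"claw":30}]'
python3 go.py .5437 .2899 .027 -3.2
```

```text
t: 34.65
ee_pos: [0.5429, 0.29, 0.2588]
ee_rot: [2.277, 2.157, 0.017]
force: [-0.9, -0.5, -3.0]
opening: 0.0351
lin [-0.11, -0.17, 23.18] cm turn 0.002 (alt -3.140) | yaw now -3.1 q6 0.42 q1 0.37 pos [0.5429, 0.29, 0.2588] tilt 0.668 dist 232mm F [-0.9 -0.5 -3. ] op 0.0351 t 34.65
```

```bash
python3 -m inch '[{"linear":[-0.1,-0.17,3],"turn":0,"claw":30},{"linear":[-0.1,-0.17,8],"turn":0,"claw":30},{"linear":[-0.1,-0.17,13],"turn":0,"claw":30},{"linear":[-0.1,-0.17,18],"turn":0,"claw":30},{"linear":[-0.1,-0.17,21.5],"turn":0,"claw":30},{"linear":[-0.1,-0.17,22.6],"turn":0,"claw":30},{"linear":[-0.1,-0.17,22.9],"turn":0,"claw":30},{"linear":[-0.1,-0.17,23.1],"turn":0,"claw":30},{"linear":[-0.1,-0.17,23.2],"turn":0,"claw":30}]'
```

```text
t: 35.78
ee_pos: [0.5444, 0.2902, 0.0282]
ee_rot: [2.277, 2.156, 0.02]
force: [-0.0, 0.7, -1.7]
opening: 0.0349
```

```bash
python3 -m inch '[{"linear":[0,0,0.12],"turn":0,"claw":30},{"linear":[0,0,0.12],"turn":0,"claw":54},{"linear":[0,0,0.12],"turn":0,"claw":54},{"linear":[0,0,-0.3],"turn":0,"claw":54},{"linear":[0,0,-3],"turn":0,"claw":54},{"linear":[0,0,-8],"turn":0,"claw":54},{"linear":[0,0,-14],"turn":0,"claw":65},{"linear":[0,0,-19],"turn":0,"claw":65},{"linear":[0,0,-22],"turn":0,"claw":65},{"linear":[0,0,-23],"turn":0,"claw":65},{"linear":[0,0,-23],"turn":0,"claw":65}]'
python3 look.py w8.png die_0:.006 stop_grip:.071 stop:.003 track_end:.003; python3 go.py .495 .17 .22 -3.2
```

```text
t: 37.15
ee_pos: [0.5413, 0.2891, 0.2578]
ee_rot: [2.277, 2.156, 0.02]
force: [-0.4, -0.8, -0.4]
opening: 0.0555
[0.5413 0.2891 0.2578] 0.0325
die_0 0.8 [273.7 169.6] [0.5399 0.2914 0.006 ]
die_0 0.74 [205.3 101.2] [0.4751 0.3649 0.006 ]
die_0 0.68 [206.9 169.7] [0.4691 0.2954 0.006 ]
die_0 0.55 [276.6 102.8] [0.5468 0.3594 0.006 ]
stop_grip 0.63 [206.8 166.2] [0.4814 0.31   0.071 ]
stop_grip 0.55 [239.  303.6] [0.4982 0.171  0.071 ]
stop 0.83 [245.5 269.2] [0.5004 0.1757 0.003 ]
track_end 0.79 [245.1 319.8] [0.4946 0.1084 0.003 ]
lin [-12.14, -3.98, 3.57] cm turn 0.002 (alt -3.140) | yaw now -3.1 q6 0.42 q1 0.37 pos [0.541, 0.2889, 0.2566] tilt 0.647 dist 133mm F [ 0.6  0.5 -0.7] op 0.0554 t 37.40
```

View pics/w8.png

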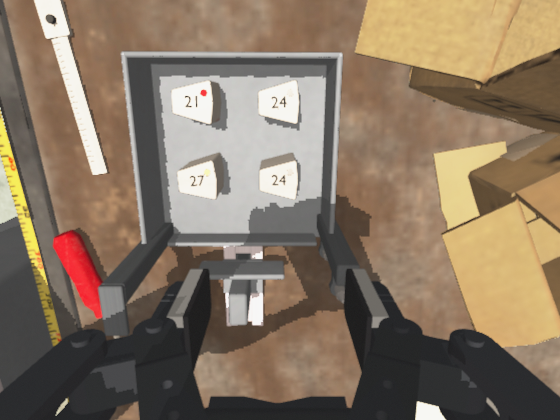

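```bash
python3 -m inch '[{"linear":[-4,-1.3,0],"turn":0,"claw":60},{"linear":[-8,-2.6,1],"turn":0,"claw":60},{"linear":[-11.8,-4,2],"turn":0,"claw":60},{"linear":[-11.8,-4,5],"turn":0,"claw":60},{"linear":[-11.8,-4,9],"turn":0,"claw":60},{"linear":[-11.8,-4,11],"turn":0,"claw":60},{"linear":[-11.8,-4,11.5],"turn":0,"claw":60},{"linear":[-11.8,-4,11.5],"turn":0,"claw":60}]' 40
python3 look.py w9.png stop_grip:.071 stop:.003 track_end:.003; python3 go.py .4985 .170 .052 -3.2
```

```text
t: 38.4
ee_pos: [0.496, 0.1738, 0.1407]
ee_rot: [2.278, 2.157, 0.016]
force: [0.5, 0.5, 0.7]
opening: 0.0514
[0.496  0.1738 0.1407] 0.0172
stop_grip 0.67 [281.2 230.2] [0.4981 0.1729 0.071 ]
stop 0.64 [521.5 349.4] [0.7062 0.0231 0.003 ]
stop 0.58 [281.2 193.6] [0.4997 0.1782 0.003 ]
track_end 0.65 [276.9 274.9] [0.4927 0.1093 0.003 ]
lin [-0.41, 0.13, 8.96] cm turn 0.002 (alt -3.140) | yaw now -3.1 q6 0.24 q1 0.19 pos [0.4963, 0.1738, 0.1416] tilt 0.744 dist 90mm F [-0.5 -0.3  0.4] op 0.0514 t 38.60
```

View pics/w9.png

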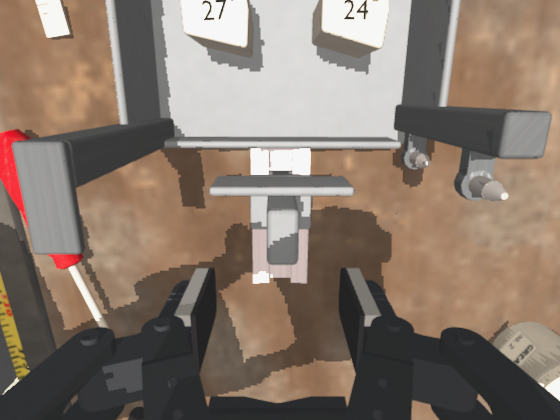

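```bash
python3 - <<'E'
from fit import *
c=cam('wrist')
for uv in [(269.5,207),(297,207.5),(297,263),(268.5,263)]: print(back(c,uv,.088).round(4))
im=cv2.imread('pics/w9.png'); a=cv2.resize(im[100:260,380:560],None,fx=4,fy=4,interpolation=cv2.INTER_CUBIC);cv2.imwrite('pics/w9a.png',a)
a=cv2.resize(im[120:300,0:330],None,fx=2.4,fy=2.4,interpolation=cv2.INTER_CUBIC);cv2.imwrite('pics/w9b.png',a)
E
```

```text
[0.4928 0.1927 0.088 ]
[0.5079 0.1916 0.088 ]
[0.5066 0.1584 0.088 ]
[0.4902 0.1594 0.088 ]
```

View pics/w9a.png

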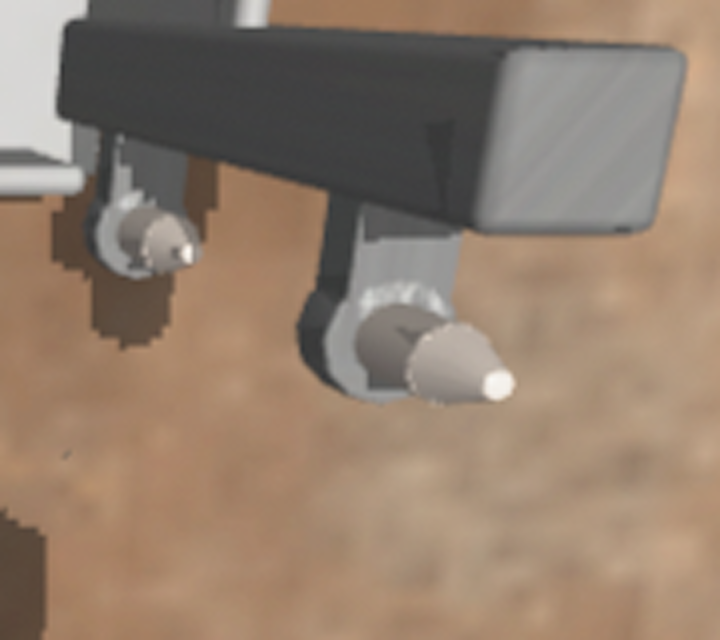

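View pics/w9b.png

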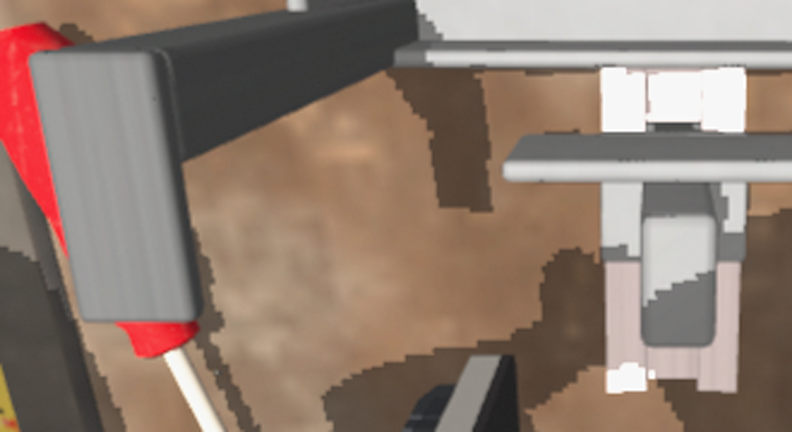

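```bash
python3 - <<'E'
from fit import *
C['w']=cam('wrist')
o=[((-.086,-.09,.1355),(504.4,195.9)),((-.086,-.09,.0555),(426.9,163.2)),((-.062,.095,.154),(13.3,141.7)),((-.062,.077,.154),(66.7,140.8)),((-.104,.077,.154),(83.3,251.3)),((-.104,.095,.154),(35.4,253.3))]
o=[('w',a,np.array(b)) for a,b in o]
x,r=fit(o,[.5,.29,1.55]);print(x.round(4),r.round(1).tolist())
x,r=fit(o,[.5,.29,1.55,0]);print(x.round(4),r.round(1).tolist())
for z,uv in ((.1355,(504.4,195.9)),(.0555,(426.9,163.2))): print(back(C['w'],uv,z).round(4))
E
python3 go.py .4988 .171 .052 -3.2
```

```text
[0.5069 0.297  1.5101] [[-0.1, 0.1], [1.0, 0.1], [-0.3, -1.4], [-0.7, -0.3], [0.5, 2.3], [0.1, 0.3]]
[ 5.0680e-01  2.9690e-01  1.5103e+00 -3.0000e-04] [[-0.8, -0.0], [0.6, 0.0], [-0.0, -1.4], [-0.6, -0.2], [0.6, 2.1], [0.3, 0.1]]
[0.5916 0.2057 0.1355]
[0.5909 0.2057 0.0555]
lin [-0.31, 0.15, 8.96] cm turn 0.002 (alt -3.140) | yaw now -3.1 q6 0.24 q1 0.19 pos [0.4963, 0.1738, 0.1416] tilt 0.744 dist 90mm F [-0.5 -0.3  0.4] op 0.0514 t 38.60
```

```bash
python3 -m inch '[{"linear":[-0.25,0.1,2],"turn":0,"claw":60},{"linear":[-0.3,0.15,5],"turn":0,"claw":60},{"linear":[-0.3,0.15,8],"turn":0,"claw":60},{"linear":[-0.3,0.15,8.9],"turn":0,"claw":60},{"linear":[-0.3,0.15,8.9],"turn":0,"claw":20},{"linear":[-0.3,0.15,8.9],"turn":0,"claw":5},{"linear":[-0.3,0.15,8.9],"turn":0,"claw":5},{"linear":[-0.3,0.15,8.9],"turn":0,"claw":5},{"linear":[-0.3,0.15,8.9],"turn":0,"claw":5},{"linear":[-0.3,0.15,8.9],"turn":0,"claw":5}]' 40
python3 go.py .4922 .060 .0535 -3.2
```

```text
t: 39.85
ee_pos: [0.4995, 0.1713, 0.0539]
ee_rot: [2.276, 2.156, 0.021]
force: [-1.8, 0.3, 6.7]
opening: 0.0172
lin [-11.16, -0.12, -0.01] cm turn 0.002 (alt -3.140) | yaw now -3.1 q6 0.24 q1 0.18 pos [0.4995, 0.1713, 0.0539] tilt 0.872 dist 112mm F [-1.8  0.3  6.7] op 0.0172 t 39.85
```

```bash
python3 -m inch '[{"linear":[-1,0,-0.03],"turn":0,"claw":5},{"linear":[-2.2,-0.01,-0.05],"turn":0,"claw":5},{"linear":[-3.4,-0.02,-0.05],"turn":0,"claw":5},{"linear":[-4.6,-0.03,-0.05],"turn":0,"claw":5},{"linear":[-5.8,-0.04,-0.05],"turn":0,"claw":5},{"linear":[-5.8,-0.04,-0.05],"turn":0,"claw":5}]'
python3 go.py .4927 .0595 .0539 -3.2
```

```text
t: 40.6
ee_pos: [0.4959, 0.1124, 0.0541]
ee_rot: [2.277, 2.154, 0.021]
force: [1.0, 0.6, -2.5]
opening: 0.0175
lin [-5.3, -0.02, -0.01] cm turn 0.000 (alt -3.141) | yaw now -3.2 q6 0.12 q1 0.07 pos [0.4959, 0.1124, 0.0541] tilt 0.858 dist 53mm F [ 1.   0.6 -2.5] op 0.0175 t 40.60
```

```bash
python3 -m inch '[{"linear":[-1.5,0,0],"turn":0,"claw":5},{"linear":[-3,-0.01,0],"turn":0,"claw":5},{"linear":[-4.5,-0.02,0],"turn":0,"claw":5},{"linear":[-5.3,-0.02,0],"turn":0,"claw":5},{"linear":[-5.3,-0.02,0],"turn":0,"claw":5},{"linear":[-5.3,-0.02,0],"turn":0,"claw":5}]'
python3 - <<'E'
from h import *
im=grab_frame('side'); save('s3.png',cv2.resize(im[150:290,150:350],None,fx=4,fy=4,interpolation=cv2.INTER_CUBIC))
E
```

```text
t: 41.35
ee_pos: [0.4928, 0.0597, 0.0538]
ee_rot: [2.278, 2.154, 0.021]
force: [-0.3, -0.6, -2.1]
opening: 0.0174
```

View pics/s3.png

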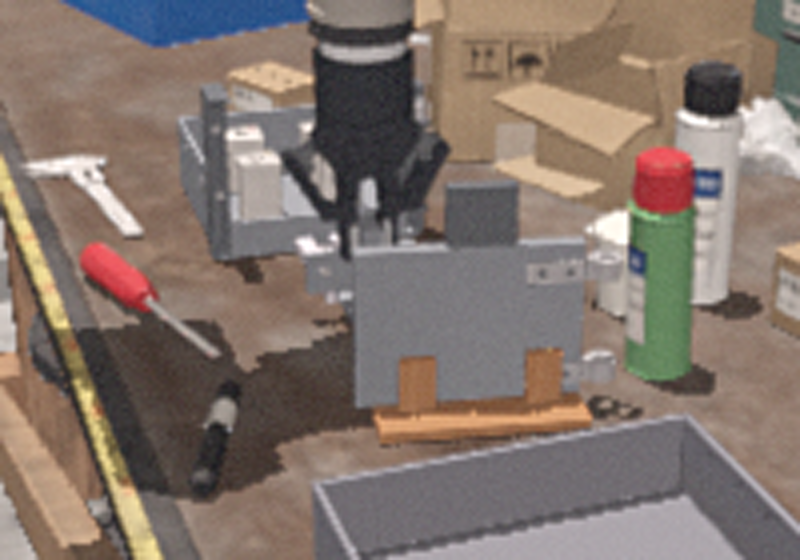

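```bash
python3 -m inch '[{"linear":[0,0,-1.5],"turn":0,"claw":5},{"linear":[0,0,-5],"turn":0,"claw":5},{"linear":[0,0,-10],"turn":0,"claw":5},{"linear":[0,0,-15],"turn":0,"claw":5},{"linear":[0,0,-20],"turn":0,"claw":5},{"linear":[0,0,-22.5],"turn":0,"claw":5},{"linear":[0,0,-22.5],"turn":0,"claw":5}]'
python3 go.py .477 -.337 .27 -3.2
```

```text
t: 42.28
ee_pos: [0.4902, 0.0591, 0.2815]
ee_rot: [2.274, 2.152, 0.027]
force: [-0.6, 1.0, -2.5]
opening: 0.0176
lin [-39.63, 0.83, 0.95] cm turn 0.001 (alt -3.141) | yaw now -3.1 q6 0.02 q1 -0.04 pos [0.4902, 0.0591, 0.2815] tilt 1.166 dist 397mm F [-0.6  1.  -2.5] op 0.0176 t 42.27
```

```bash
python3 -m inch '[{"linear":[-4,0.1,0],"turn":0,"claw":5},{"linear":[-9,0.2,0],"turn":0,"claw":5},{"linear":[-15,0.3,0],"turn":0,"claw":5},{"linear":[-21,0.4,0],"turn":0,"claw":5},{"linear":[-27,0.5,0],"turn":0,"claw":5},{"linear":[-33,0.6,0],"turn":0,"claw":5},{"linear":[-38,0.8,0],"turn":0,"claw":5},{"linear":[-39.6,0.83,0.5],"turn":0,"claw":5},{"linear":[-39.6,0.83,1],"turn":0,"claw":5},{"linear":[-39.6,0.83,1],"turn":0,"claw":5}]'
python3 go.py .477 -.337 .057 -3.2
```

```text
t: 43.52
ee_pos: [0.4769, -0.3348, 0.2684]
ee_rot: [2.274, 2.156, 0.028]
force: [-0.2, -0.0, -2.6]
opening: 0.0175
lin [-0.38, -0.36, 21.14] cm turn 0.002 (alt -3.139) | yaw now -3.1 q6 -0.70 q1 -0.75 pos [0.4769, -0.3348, 0.2684] tilt 1.107 dist 211mm F [-0.2 -0.  -2.6] op 0.0175 t 43.52
```

```bash
python3 -m inch '[{"linear":[-0.38,-0.36,3],"turn":0,"claw":5},{"linear":[-0.38,-0.36,8],"turn":0,"claw":5},{"linear":[-0.38,-0.36,13],"turn":0,"claw":5},{"linear":[-0.38,-0.36,17],"turn":0,"claw":5},{"linear":[-0.38,-0.36,20],"turn":0,"claw":5},{"linear":[-0.38,-0.36,20.8],"turn":0,"claw":5},{"linear":[-0.38,-0.36,21.1],"turn":0,"claw":5},{"linear":[-0.38,-0.36,21.1],"turn":0,"claw":5}]'
```

```text
t: 44.52
ee_pos: [0.4777, -0.3373, 0.0587]
ee_rot: [2.272, 2.155, 0.028]
force: [-0.6, 0.7, -2.6]
opening: 0.0174
```

```bash
python3 -m inch '[{"linear":[0,0,0.15],"turn":0,"claw":5},{"linear":[0,0,0.25],"turn":0,"claw":5},{"linear":[0,0,0.25],"turn":0,"claw":5},{"linear":[0,0,0.25],"turn":0,"claw":20},{"linear":[0,0,0.25],"turn":0,"claw":50},{"linear":[0,0,0.25],"turn":0,"claw":60},{"linear":[0,0,-2],"turn":0,"claw":60},{"linear":[0,0,-7],"turn":0,"claw":60},{"linear":[0,0,-13],"turn":0,"claw":60},{"linear":[0,0,-18],"turn":0,"claw":60},{"linear":[0,0,-20],"turn":0,"claw":60},{"linear":[0,0,-20],"turn":0,"claw":60}]'
python3 look.py w10.png; python3 go.py .5195 -.0922 .30 -106.4
```

```text
t: 46.02
ee_pos: [0.4743, -0.3387, 0.2606]
ee_rot: [2.269, 2.152, 0.028]
force: [-0.1, -0.8, -0.3]
opening: 0.0512
[ 0.4743 -0.3387  0.2606] 0.059
lin [24.83, 3.35, -3.92] cm turn -1.338 (alt 1.804) | yaw now -3.0 q6 -0.71 q1 -0.76 pos [0.4737, -0.3382, 0.2587] tilt 1.200 dist 254mm F [-0.6 -0.4  0. ] op 0.0508 t 46.08
```

View pics/w10.png

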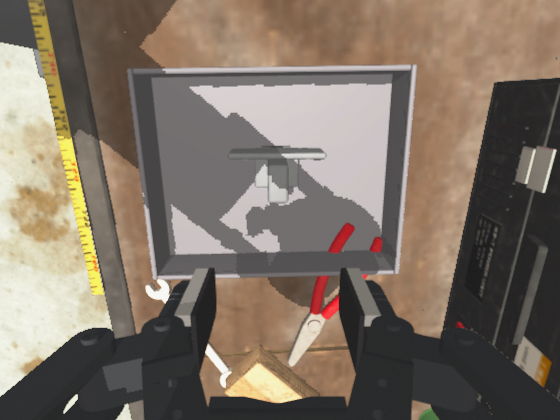

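```bash
python3 -c "
from h import *
s=bot.state();R=Ro.from_rotvec(s['ee_rot']).as_matrix();print(R[:,2].round(4));q=s['joint_positions'];print(q.round(4))"
```

```text
[ 0.0205  0.0044 -0.9998]
[-0.7611  0.4216  1.3263  0.0177  1.382  -0.7113]
```

```bash
python3 -m inch '[{"linear":[1,0.1,-3],"turn":0.1,"claw":60},{"linear":[4,0.5,-7],"turn":0.25,"claw":60},{"linear":[8,1,-11],"turn":0.42,"claw":60},{"linear":[12,1.6,-14],"turn":0.6,"claw":60},{"linear":[16,2.2,-14],"turn":0.78,"claw":60},{"linear":[20,2.7,-14],"turn":0.96,"claw":60},{"linear":[23,3,-14],"turn":1.14,"claw":60},{"linear":[24.8,3.3,-14],"turn":1.32,"claw":60},{"linear":[24.8,3.3,-14],"turn":1.5,"claw":60},{"linear":[24.8,3.3,-14],"turn":1.68,"claw":60},{"linear":[24.8,3.3,-14],"turn":1.804,"claw":60},{"linear":[24.8,3.3,-14],"turn":1.804,"claw":60}]'
cat > tilt.py <<'E'
from h import *
s=bot.state();R=Ro.from_rotvec(s['ee_rot']).as_matrix();print('toolz',(R[:2,2]*57.3).round(2),'deg',s['ee_pos'].round(4),'qd',np.abs(s['qd']).max().round(3))
E
python3 tilt.py; python3 look.py w11.png gate_tab:.153 knuckle_high:.1 gate_edge:.07; python3 tilt.py
```

```text
t: 47.58
ee_pos: [0.5168, -0.0929, 0.3989]
ee_rot: [-3.102, 0.445, -0.026]
force: [0.3, -0.3, -0.2]
opening: 0.0515
toolz [1.   0.31] deg [ 0.5168 -0.0929  0.3989] qd 0.058
[ 0.5168 -0.0929  0.3989] 0.0578
gate_tab 0.58 [279.3 170.5] [ 0.5198 -0.093   0.153 ]
knuckle_high 0.77 [279.4  84.3] [ 0.6043 -0.1174  0.1   ]
toolz [1.12 0.27] deg [ 0.5169 -0.093   0.4001] qd 0.012
```

View pics/w11.png

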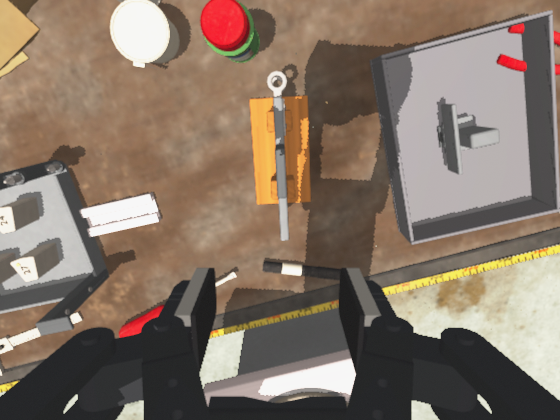

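```bash
python3 - <<'E'
from fit import *
c=cam('wrist')
im=cv2.imread('pics/w11.png'); cv2.imwrite('pics/w11a.png',cv2.resize(im[60:255,220:340],None,fx=3.0,fy=3.0,interpolation=cv2.INTER_CUBIC))
k=back(c,(277,82),.116); e=back(c,(284,240),.13); print(k,e,np.linalg.norm((k-e)[:2]),np.degrees(np.arctan2(*(e-k)[[1,0]]))-90)
E
python3 -m inch '[{"linear":[0,0,3],"turn":0,"claw":60},{"linear":[0,0,9],"turn":0,"claw":60}]'
python3 tilt.py
python3 -m inch '[{"linear":[0,0,0],"turn":0,"claw":60},{"linear":[0,0,0],"turn":0,"claw":60}]'
python3 tilt.py
```

```text
[ 0.60738252 -0.11577766  0.116     ] [ 0.4354875  -0.07418543  0.13      ] 0.17685533163199998 76.39796920283044
t: 48.02
ee_pos: [0.5199, -0.093, 0.311]
ee_rot: [-3.104, 0.442, -0.039]
force: [1.0, 0.7, -1.1]
opening: 0.0516
toolz [1.45 0.16] deg [ 0.5199 -0.093   0.311 ] qd 1.241
t: 48.28
ee_pos: [0.5212, -0.0934, 0.3137]
ee_rot: [-3.104, 0.442, -0.045]
force: [0.8, 0.7, 1.1]
opening: 0.0513
toolz [1.68 0.08] deg [ 0.5212 -0.0934  0.3137] qd 0.03
```

View pics/w11a.png

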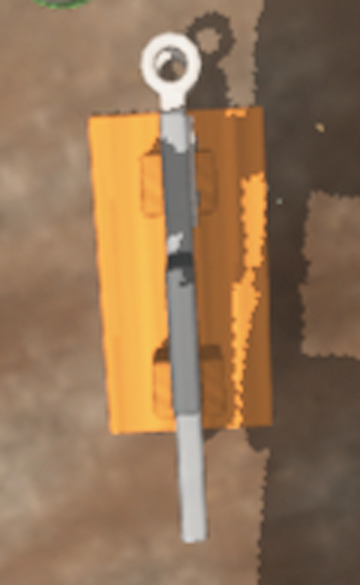

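```bash
python3 -m inch '[{"linear":[0,0,-4],"turn":0,"claw":60},{"linear":[0,0,-10],"turn":0,"claw":60}]'
python3 -m inch '[{"linear":[0,0,0],"turn":0,"claw":60},{"linear":[0,0,0],"turn":0,"claw":60}]'
python3 tilt.py
```

```text
t: 48.52
ee_pos: [0.5186, -0.0937, 0.4173]
ee_rot: [-3.105, 0.441, -0.05]
force: [1.0, -0.3, 0.1]
opening: 0.0514
t: 48.78
ee_pos: [0.519, -0.0939, 0.4197]
ee_rot: [-3.106, 0.441, -0.058]
force: [-0.5, 0.2, 0.1]
opening: 0.0512
toolz [ 2.12 -0.07] deg [ 0.519  -0.0939  0.4197] qd 0.059
```

```bash
for i in 1 2; do python3 -m inch '[{"linear":[0,0,0],"turn":0,"claw":60}]' >/dev/null; python3 tilt.py; done; python3 -m inch '[{"linear":[0,0,1],"turn":0,"claw":60},{"linear":[0,0,3],"turn":0,"claw":60},{"linear":[0,0,5],"turn":0,"claw":60},{"linear":[0,0,5],"turn":0,"claw":60},{"linear":[0,0,5],"turn":0,"claw":60}]' >/dev/null; python3 tilt.py
```

```text
toolz [ 2.07 -0.05] deg [ 0.5189 -0.0939  0.4193] qd 0.023
toolz [ 2.02 -0.04] deg [ 0.5189 -0.0939  0.4189] qd 0.009
toolz [ 2.04 -0.04] deg [ 0.5208 -0.094   0.3693] qd 0.014
```

```bash
python3 -m inch '[{"linear":[-2,0,0],"turn":0,"claw":60},{"linear":[-6,0,0],"turn":0,"claw":60}]' >/dev/null; python3 tilt.py; python3 -m inch '[{"linear":[0,0,0],"turn":0,"claw":60},{"linear":[0,0,0],"turn":0,"claw":60}]'>/dev/null; python3 tilt.py;  python3 -m inch '[{"linear":[2,0,0],"turn":0,"claw":60},{"linear":[6,0,0],"turn":0,"claw":60}]' >/dev/null; python3 tilt.py; python3 -m inch '[{"linear":[0,0,0],"turn":0,"claw":60},{"linear":[0,0,0],"turn":0,"claw":60}]'>/dev/null; python3 tilt.py
```

```text
toolz [ 2.1  -0.07] deg [ 0.4634 -0.0775  0.3676] qd 0.838
toolz [ 2.24 -0.11] deg [ 0.4642 -0.0778  0.3685] qd 0.024
toolz [ 2.35 -0.15] deg [ 0.523  -0.0948  0.3718] qd 0.891
toolz [ 2.3  -0.14] deg [ 0.5232 -0.0949  0.3714] qd 0.03
```

```bash
python3 -m inch '[{"linear":[0,0,0],"turn":0,"claw":60}]' >/dev/null; python3 tilt.py;  python3 -m inch '[{"linear":[0,0,0],"turn":0,"claw":60}]' >/dev/null; python3 tilt.py;  python3 -m inch '[{"linear":[0,0,0],"turn":0,"claw":60}]' >/dev/null; python3 tilt.py;  python3 -m inch '[{"linear":[0,0,0],"turn":0,"claw":60},{"linear":[0,0,0],"turn":0,"claw":60},{"linear":[0,0,0],"turn":0,"claw":60}]' >/dev/null; python3 tilt.py
```

```text
toolz [ 2.31 -0.14] deg [ 0.5229 -0.0948  0.3717] qd 0.004
toolz [ 2.34 -0.15] deg [ 0.5225 -0.0946  0.3721] qd 0.008
toolz [ 2.37 -0.16] deg [ 0.5222 -0.0945  0.3725] qd 0.008
toolz [ 2.38 -0.16] deg [ 0.5222 -0.0945  0.3725] qd 0.002
```

```bash
python3 -m inch '[{"linear":[1.7,5.8,0],"turn":0,"claw":60},{"linear":[3.4,11.6,0],"turn":0,"claw":60},{"linear":[5.1,17.4,0],"turn":0,"claw":60},{"linear":[6.8,23.2,0],"turn":0,"claw":60}]' >/dev/null; python3 tilt.py; python3 -m inch '[{"linear":[0,0,0],"turn":0,"claw":60},{"linear":[-1.7,-5.8,0],"turn":0,"claw":60},{"linear":[-3.4,-11.6,0],"turn":0,"claw":60},{"linear":[-5.1,-17.4,0],"turn":0,"claw":60},{"linear":[-6.8,-23.2,0],"turn":0,"claw":60}]' >/dev/null; python3 tilt.py;  python3 -m inch '[{"linear":[0,0,0],"turn":0,"claw":60},{"linear":[0,0,0],"turn":0,"claw":60}]'>/dev/null; python3 tilt.py
```

```text
toolz [ 2.39 -0.16] deg [ 0.5227 -0.3381  0.3732] qd 0.86
toolz [ 2.43 -0.14] deg [ 0.5214 -0.0937  0.3727] qd 0.866
toolz [ 2.46 -0.17] deg [ 0.5214 -0.0933  0.3731] qd 0.037
```

```bash
python3 -m inch '[{"linear":[-4,-0.4,2],"turn":0,"claw":60},{"linear":[-8,-0.8,4],"turn":0,"claw":60},{"linear":[-12,-1.2,6],"turn":0,"claw":60},{"linear":[-16,-1.6,8],"turn":0,"claw":60},{"linear":[-18,-1.8,8],"turn":0,"claw":60},{"linear":[-20,-2,8],"turn":0,"claw":60},{"linear":[-20,-2,8],"turn":0,"claw":60}]' ; python3 tilt.py; python3 -c "
from h import *
print(bot.state()['joint_positions'].round(3))"
```

```text
t: 53.65
ee_pos: [0.3379, -0.0198, 0.2851]
ee_rot: [-3.107, 0.44, -0.068]
force: [0.1, -0.5, 0.5]
opening: 0.0514
toolz [ 2.48 -0.2 ] deg [ 0.3379 -0.0198  0.2851] qd 0.038
[-0.295 -0.088  1.88   0.01   1.307  1.555]
```

```bash
python3 -m inch '[{"linear":[-2,0,0],"turn":0,"claw":60},{"linear":[-4,0,0],"turn":0,"claw":60},{"linear":[-6,0,0],"turn":0,"claw":60},{"linear":[-6,0,0],"turn":0,"claw":60}]' ; python3 tilt.py; python3 -c "
from h import *
print(bot.state()['joint_positions'].round(3))"
```

```text
t: 54.15
ee_pos: [0.2806, -0.0037, 0.2828]
ee_rot: [-3.107, 0.442, -0.07]
force: [1.2, -0.1, 0.2]
opening: 0.0513
toolz [ 2.53 -0.23] deg [ 0.2806 -0.0037  0.2828] qd 0.028
[-0.3   -0.213  1.986  0.01   1.325  1.552]
```

```bash
python3 -m inch '[{"linear":[6,0,-1],"turn":0,"claw":60},{"linear":[12,0,-2],"turn":0,"claw":60},{"linear":[18,0,-3],"turn":0,"claw":60},{"linear":[24,0,-4],"turn":0,"claw":60},{"linear":[24,0,-8],"turn":0,"claw":60},{"linear":[24,0,-12],"turn":0,"claw":60},{"linear":[24,0,-12],"turn":0,"claw":60},{"linear":[24,0,-12],"turn":0,"claw":60}]'>/dev/null; python3 tilt.py
python3 -m inch '[{"linear":[0,0,0],"turn":0,"claw":60}]' >/dev/null; python3 tilt.py
python3 -m inch '[{"linear":[0,0,0],"turn":0,"claw":60}]' >/dev/null; python3 tilt.py
python3 -m inch '[{"linear":[0,0,0],"turn":0,"claw":60}]' >/dev/null; python3 tilt.py
python3 -m inch '[{"linear":[0,0,-0.3],"turn":0,"claw":60}]' >/dev/null; python3 tilt.py
python3 -m inch '[{"linear":[0,0,-0.3],"turn":0,"claw":60}]' >/dev/null; python3 tilt.py
python3 -m inch '[{"linear":[0,0,-0.3],"turn":0,"claw":60}]' >/dev/null; python3 tilt.py
python3 -c "
from h import *
print(bot.state()['joint_positions'].round(3))"
```

```text
toolz [ 2.47 -0.21] deg [ 0.5062 -0.0708  0.4119] qd 0.026
toolz [ 2.35 -0.18] deg [ 0.5062 -0.0711  0.4106] qd 0.013
toolz [ 2.27 -0.16] deg [ 0.5062 -0.0712  0.4097] qd 0.008
toolz [ 2.22 -0.14] deg [ 0.5061 -0.0712  0.4092] qd 0.005
toolz [ 2.17 -0.13] deg [ 0.5059 -0.0711  0.412 ] qd 0.069
toolz [ 2.19 -0.13] deg [ 0.5058 -0.0711  0.4153] qd 0.064
toolz [ 2.2  -0.14] deg [ 0.5056 -0.0711  0.4186] qd 0.069
[-0.295  0.22   1.189  0.009  1.694  1.561]
```

```bash
python3 -m inch '[{"linear":[0,0,1],"turn":0,"claw":60},{"linear":[0,0,3],"turn":0,"claw":60},{"linear":[0,0,5],"turn":0,"claw":60},{"linear":[0,0,7],"turn":0,"claw":60},{"linear":[0,0,9],"turn":0,"claw":60},{"linear":[0,0,11],"turn":0,"claw":60},{"linear":[0,0,12],"turn":0,"claw":60},{"linear":[0,0,12],"turn":0,"claw":60}]'>/dev/null; python3 tilt.py
python3 -m inch '[{"linear":[0,0,-6],"turn":0,"claw":60},{"linear":[0,0,-12],"turn":0,"claw":60},{"linear":[0,0,-12],"turn":0,"claw":60}]'>/dev/null; python3 tilt.py
python3 -m inch '[{"linear":[0,0,0],"turn":0,"claw":60}]' >/dev/null; python3 tilt.py
python3 -m inch '[{"linear":[0,0,0],"turn":0,"claw":60}]' >/dev/null; python3 tilt.py
python3 -m inch '[{"linear":[0,0,0],"turn":0,"claw":60}]' >/dev/null; python3 tilt.py
python3 -m inch '[{"linear":[0,0,0],"turn":0,"claw":60}]' >/dev/null; python3 tilt.py
```

```text
toolz [ 2.13 -0.12] deg [ 0.5099 -0.0713  0.2981] qd 0.035
toolz [ 2.78 -0.31] deg [ 0.5067 -0.0713  0.4241] qd 0.133
toolz [ 2.79 -0.32] deg [ 0.5066 -0.0713  0.4241] qd 0.057
toolz [ 2.75 -0.3 ] deg [ 0.5064 -0.0713  0.4238] qd 0.016
toolz [ 2.66 -0.27] deg [ 0.5062 -0.0712  0.4229] qd 0.005
toolz [ 2.58 -0.25] deg [ 0.5061 -0.0712  0.4222] qd 0.007
```

```bash
python3 -m inch '[{"linear":[0,0,0],"turn":0,"claw":60}]' >/dev/null; python3 tilt.py
python3 -m inch '[{"linear":[0,0,0],"turn":0,"claw":60}]' >/dev/null; python3 tilt.py
python3 -m inch '[{"linear":[0,0,4],"turn":0,"claw":60},{"linear":[0,0,10],"turn":0,"claw":60},{"linear":[0,0,12],"turn":0,"claw":60},{"linear":[0,0,12],"turn":0,"claw":60}]'>/dev/null; python3 tilt.py
python3 -m inch '[{"linear":[0,0,0],"turn":0,"claw":60}]' >/dev/null; python3 tilt.py
python3 -m inch '[{"linear":[0,0,0],"turn":0,"claw":60}]' >/dev/null; python3 tilt.py
python3 -m inch '[{"linear":[0,0,0],"turn":0,"claw":60}]' >/dev/null; python3 tilt.py
```

```text
toolz [ 2.54 -0.24] deg [ 0.5061 -0.0712  0.4219] qd 0.005
toolz [ 2.51 -0.23] deg [ 0.5061 -0.0712  0.4216] qd 0.003
toolz [ 2.31 -0.17] deg [ 0.5107 -0.0715  0.3003] qd 0.07
toolz [ 2.45 -0.21] deg [ 0.5113 -0.0717  0.3018] qd 0.01
toolz [ 2.57 -0.25] deg [ 0.5118 -0.0718  0.303 ] qd 0.019
toolz [ 2.68 -0.28] deg [ 0.5122 -0.0719  0.304 ] qd 0.009
```

```bash
python3 -m inch '[{"linear":[0,0,-3],"turn":0,"claw":60},{"linear":[0,0,-6],"turn":0,"claw":60},{"linear":[0,0,-9],"turn":0,"claw":60},{"linear":[0,0,-11],"turn":0,"claw":60},{"linear":[0,0,-12],"turn":0,"claw":60},{"linear":[0,0,-12],"turn":0,"claw":60},{"linear":[0,0,-12],"turn":0,"claw":60},{"linear":[0,0,-12],"turn":0,"claw":60}]'>/dev/null; python3 tilt.py
python3 -m inch '[{"linear":[0,0,6],"turn":0,"claw":60},{"linear":[0,0,12],"turn":0,"claw":60},{"linear":[0,0,12],"turn":0,"claw":60}]'>/dev/null; python3 tilt.py
python3 -m inch '[{"linear":[0,0,-3],"turn":0,"claw":60},{"linear":[0,0,-6],"turn":0,"claw":60},{"linear":[0,0,-9],"turn":0,"claw":60},{"linear":[0,0,-11],"turn":0,"claw":60},{"linear":[0,0,-12],"turn":0,"claw":60},{"linear":[0,0,-12],"turn":0,"claw":60},{"linear":[0,0,-12],"turn":0,"claw":60},{"linear":[0,0,-12],"turn":0,"claw":60}]'>/dev/null; python3 tilt.py
```

```text
toolz [ 2.59 -0.25] deg [ 0.5064 -0.0713  0.4231] qd 0.007
toolz [ 1.96 -0.06] deg [ 0.5092 -0.071   0.2987] qd 0.183
toolz [ 1.87 -0.04] deg [ 0.5049 -0.0708  0.4179] qd 0.001
```

```bash
python3 -m inch '[{"linear":[0,0,6],"turn":0,"claw":60},{"linear":[0,0,12],"turn":0,"claw":60},{"linear":[0,0,12],"turn":0,"claw":60}]'>/dev/null; python3 tilt.py
python3 -m inch '[{"linear":[0,0,-3],"turn":0,"claw":60},{"linear":[0,0,-6],"turn":0,"claw":60},{"linear":[0,0,-9],"turn":0,"claw":60},{"linear":[0,0,-11],"turn":0,"claw":60},{"linear":[0,0,-12],"turn":0,"claw":60},{"linear":[0,0,-12],"turn":0,"claw":60},{"linear":[0,0,-12],"turn":0,"claw":60},{"linear":[0,0,-12],"turn":0,"claw":60}]'>/dev/null; python3 tilt.py
python3 -m inch '[{"linear":[0,0,6],"turn":0,"claw":60},{"linear":[0,0,12],"turn":0,"claw":60},{"linear":[0,0,12],"turn":0,"claw":60}]'>/dev/null; python3 tilt.py
python3 -m inch '[{"linear":[0,0,-3],"turn":0,"claw":60},{"linear":[0,0,-6],"turn":0,"claw":60},{"linear":[0,0,-9],"turn":0,"claw":60},{"linear":[0,0,-11],"turn":0,"claw":60},{"linear":[0,0,-12],"turn":0,"claw":60},{"linear":[0,0,-12],"turn":0,"claw":60},{"linear":[0,0,-12],"turn":0,"claw":60},{"linear":[0,0,-12],"turn":0,"claw":60}]'>/dev/null; python3 tilt.py
```

```text
toolz [1.24 0.15] deg [ 0.5061 -0.0701  0.2935] qd 0.186
toolz [1.15 0.18] deg [ 0.5033 -0.0704  0.4128] qd 0.002
toolz [0.52 0.37] deg [ 0.5029 -0.0691  0.2885] qd 0.185
toolz [0.43 0.39] deg [ 0.5016 -0.0698  0.4078] qd 0.002
```

```bash
python3 look.py w12.png gate_tab:.153 knuckle_high:.1; python3 - <<'E'
import cv2
im=cv2.imread('pics/w12.png'); cv2.imwrite('pics/w12a.png',cv2.resize(im[40:290,190:370],None,fx=2.4,fy=2.4,interpolation=cv2.INTER_CUBIC))
E
python3 go.py .5195 -.0925 .28 -106
```

```text
[ 0.5016 -0.0698  0.4078] 0.0024
gate_tab 0.82 [297.3 147. ] [ 0.5194 -0.0943  0.153 ]
knuckle_high 0.58 [292.5  61.3] [ 0.6057 -0.1148  0.1   ]
lin [2.27, 1.78, 12.81] cm turn -0.005 (alt 3.137) | yaw now -106.3 q6 1.56 q1 -0.30 pos [0.5017, -0.0699, 0.4081] tilt 0.606 dist 131mm F [ 0.3  0.5 -0.6] op 0.0511 t 64.17
```

View pics/w12a.png

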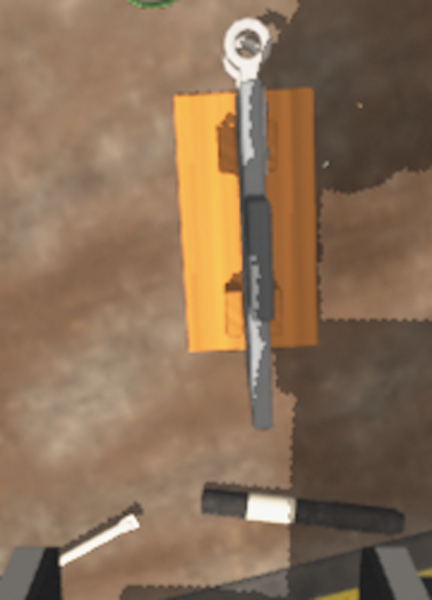

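```bash
python3 - <<'E'
from fit import *
C['w']=cam('wrist')
o=[('w',(0,-.09,.116),np.array((292.9,57.1))),('w',(0,.088,.13),np.array((298.8,217.9))),('w',(0,.025,.175),np.array((190+257/2.4,40+322/2.4))),('w',(0,-.025,.175),np.array((190+260/2.4,40+196/2.4)))]
x,r=fit(o,[.52,-.09,1.3]);print(x.round(4),np.degrees(x[2]),r.round(1).tolist())
E
```

```text
[ 0.5212 -0.0945  1.331 ] 76.26325223440452 [[0.2, 0.0], [-0.4, 0.2], [1.5, -1.3], [-1.1, 0.8]]
```

```bash
python3 go.py .5212 -.0945 .24 -103.7
```

```text
lin [2.46, 1.96, 16.81] cm turn -0.045 (alt 3.097) | yaw now -106.3 q6 1.56 q1 -0.30 pos [0.5017, -0.0699, 0.4081] tilt 0.606 dist 171mm F [ 0.3  0.5 -0.6] op 0.0511 t 64.17
```

```bash
python3 -m inch '[{"linear":[1,0.8,3],"turn":-0.02,"claw":40},{"linear":[2,1.6,7],"turn":-0.045,"claw":40},{"linear":[2.46,1.96,11],"turn":-0.045,"claw":40},{"linear":[2.46,1.96,15],"turn":-0.045,"claw":40},{"linear":[2.46,1.96,16.8],"turn":-0.045,"claw":40},{"linear":[2.46,1.96,16.8],"turn":-0.045,"claw":40},{"linear":[2.46,1.96,16.8],"turn":-0.045,"claw":40},{"linear":[2.46,1.96,16.8],"turn":-0.045,"claw":40}]'
python3 tilt.py; python3 look.py w13.png gate_tab:.153 knuckle_high:.1; python3 - <<'E'
import cv2
im=cv2.imread('pics/w13.png'); cv2.imwrite('pics/w13a.png',cv2.resize(im[0:330,200:370],None,fx=1.8,fy=1.8,interpolation=cv2.INTER_CUBIC))
E
python3 go.py .5212 -.0945 .138 -103.7
```

```text
t: 65.18
ee_pos: [0.5217, -0.0946, 0.2412]
ee_rot: [-3.112, 0.374, -0.015]
force: [-0.1, 0.7, -0.2]
opening: 0.034
toolz [0.58 0.34] deg [ 0.5217 -0.0946  0.2412] qd 0.007
[ 0.5217 -0.0946  0.2412] 0.0065
gate_tab 0.59 [277.  220.9] [ 0.5197 -0.0927  0.153 ]
knuckle_high 0.58 [280.1  81.2] [ 0.6049 -0.1154  0.1   ]
knuckle_high 0.35 [518.5 160.7] [ 0.5066 -0.2775  0.1   ]
lin [-0.1, 0.09, 10.27] cm turn 0.000 (alt -3.141) | yaw now -103.7 q6 1.48 q1 -0.33 pos [0.5214, -0.0945, 0.2407] tilt 0.646 dist 103mm F [ 0.1 -0.   0.1] op 0.0341 t 65.33
```

View pics/w13.png

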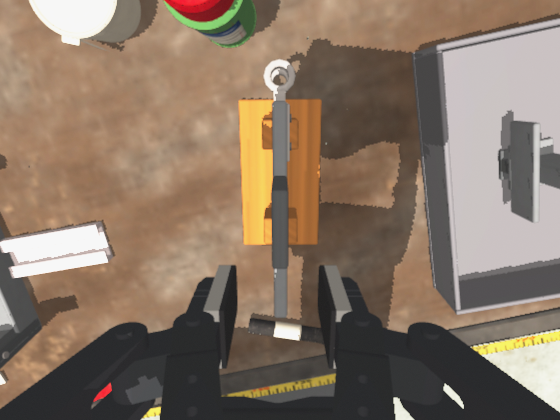

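```bash
python3 - <<'E'
from fit import *
C['w']=cam('wrist'); c=C['w']
print(back(c,(280.5,177),.175),back(c,(281,268),.175), back(c,(279.5,73),.116))
E
python3 -m inch '[{"linear":[-0.1,0.05,3],"turn":0,"claw":40},{"linear":[-0.1,0.05,6],"turn":0,"claw":40},{"linear":[-0.1,0.08,8],"turn":0,"claw":40},{"linear":[-0.1,0.08,9.5],"turn":0,"claw":40},{"linear":[-0.1,0.08,10.2],"turn":0,"claw":40},{"linear":[-0.1,0.08,10.2],"turn":0,"claw":40},{"linear":[-0.1,0.08,10.2],"turn":0,"claw":40}]'; python3 tilt.py
```

```text
[ 0.55152798 -0.10268976  0.175     ] [ 0.49647977 -0.08972201  0.175     ] [ 0.60896044 -0.11585871  0.116     ]
t: 66.2
ee_pos: [0.5217, -0.0946, 0.1395]
ee_rot: [-3.112, 0.374, -0.016]
force: [-0.6, -0.4, 0.1]
opening: 0.0341
toolz [0.61 0.34] deg [ 0.5217 -0.0946  0.1395] qd 0.003
```

```bash
python3 -m inch '[{"linear":[0,0,0],"turn":0,"claw":10},{"linear":[0,0,0],"turn":0,"claw":0},{"linear":[0,0,0],"turn":0,"claw":0},{"linear":[0,0,0],"turn":0,"claw":0},{"linear":[0,0,0],"turn":0,"claw":0},{"linear":[0,0,0],"turn":0,"claw":0}]' 80; python3 tilt.py; python3 go.py .5212 -.0945 .20
```

```text
t: 66.95
ee_pos: [0.5222, -0.095, 0.1403]
ee_rot: [-3.113, 0.373, -0.018]
force: [-1.5, -1.5, 5.1]
opening: 0.0089
toolz [0.71 0.28] deg [ 0.5222 -0.095   0.1403] qd 0.002
lin [-0.05, -0.07, -5.97] cm | yaw now -103.7 q6 1.48 q1 -0.33 pos [0.5222, -0.095, 0.1403] tilt 0.761 dist 60mm F [-1.5 -1.5  5.1] op 0.0089 t 66.95
```

```bash
python3 -m inch '[{"linear":[0,0,-0.7],"turn":0,"claw":0},{"linear":[0,0,-1.7],"turn":0,"claw":0},{"linear":[0,0,-2.9],"turn":0,"claw":0},{"linear":[0,0,-4.2],"turn":0,"claw":0},{"linear":[0,0,-5.5],"turn":0,"claw":0},{"linear":[0,0,-6.8],"turn":0,"claw":0},{"linear":[0,0,-7.6],"turn":0,"claw":0},{"linear":[0,0,-8],"turn":0,"claw":0},{"linear":[0,0,-8],"turn":0,"claw":0},{"linear":[0,0,-8],"turn":0,"claw":0},{"linear":[0,0,-8],"turn":0,"claw":0}]'; python3 tilt.py; python3 look.py w14.png knuckle_high:.1
```

```text
t: 68.32
ee_pos: [0.521, -0.0953, 0.2199]
ee_rot: [-3.113, 0.373, -0.017]
force: [-0.4, -0.9, -2.9]
opening: 0.0093
toolz [0.66 0.29] deg [ 0.521  -0.0953  0.2199] qd 0.001
[ 0.521  -0.0953  0.2199] 0.0014
knuckle_high 0.63 [277.4  66.1] [ 0.613  -0.1164  0.1   ]
```

View pics/w14.png

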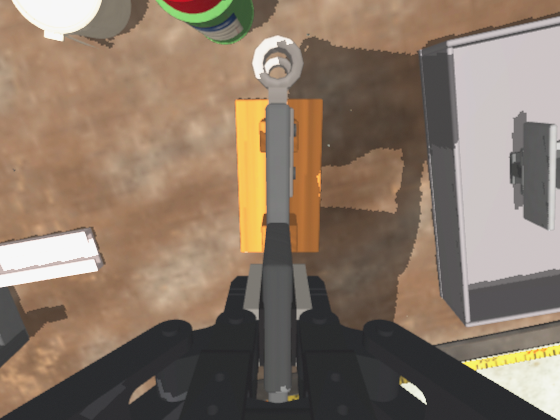

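```bash
python3 - <<'E'
import cv2
im=cv2.imread('pics/w14.png'); cv2.imwrite('pics/w14a.png',cv2.resize(im[25:125,225:330],None,fx=6,fy=6,interpolation=cv2.INTER_CUBIC))
E
```

```text
(no output)
```

View pics/w14a.png

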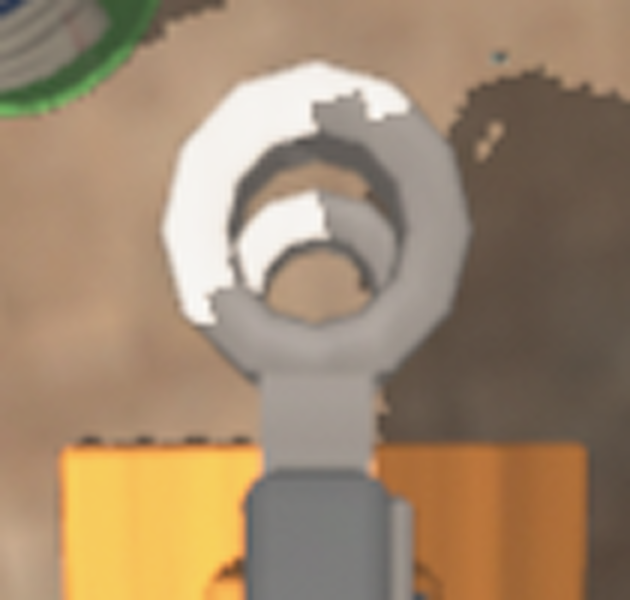

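```bash
cat > kn.py <<'E'
from fit import *
def kn(uv,zw,s=None):
    s=s or bot.state(); c=cam('wrist',s); X=back(c,uv,zw)
    R=Ro.from_rotvec(s['ee_rot']).as_matrix(); return X, R.T@(X-s['ee_pos'])
E
python3 - <<'E'
from kn import *
for uv,z in (((277.6,61.9),.0896+.106),((278,74.3),.0896+.026)):
    X,T=kn(uv,z); print(X.round(4),(T*1000).round(1))
E
```

```text
[ 0.6074 -0.1158  0.1956] [88.4 -0.3 25.3]
[ 0.6073 -0.1155  0.1156] [ 87.4   0.  105.3]
```

```bash
python3 go.py .5065 .10 .205 -73.5
```

```text
lin [-6.06, -18.62, 1.58] cm turn -0.527 (alt 2.615) | yaw now -103.7 q6 1.48 q1 -0.33 pos [0.5212, -0.0953, 0.22] tilt 0.739 dist 196mm F [-1.  -0.2 -4.2] op 0.0086 t 68.42
```

```bash
python3 -m inch '[{"linear":[-0.4,-1.2,0],"turn":0,"claw":0},{"linear":[-1,-3.2,0],"turn":-0.05,"claw":0},{"linear":[-1.8,-5.5,0.2],"turn":-0.12,"claw":0},{"linear":[-2.6,-8,0.4],"turn":-0.2,"claw":0},{"linear":[-3.4,-10.5,0.6],"turn":-0.28,"claw":0},{"linear":[-4.2,-13,0.8],"turn":-0.36,"claw":0},{"linear":[-5,-15.3,1],"turn":-0.44,"claw":0},{"linear":[-5.7,-17.4,1.2],"turn":-0.5,"claw":0},{"linear":[-6.06,-18.6,1.5],"turn":-0.527,"claw":0},{"linear":[-6.06,-18.6,1.6],"turn":-0.527,"claw":0},{"linear":[-6.06,-18.6,1.6],"turn":-0.527,"claw":0},{"linear":[-6.06,-18.6,1.6],"turn":-0.527,"claw":0}]'; python3 tilt.py; python3 look.py w15.png pin_high:.114;  python3 go.py .5065 .10 .20 -73.5
```

```text
t: 69.92
ee_pos: [0.5066, 0.0991, 0.2049]
ee_rot: [-3.106, -0.449, -0.02]
force: [0.5, 0.2, -4.2]
opening: 0.0089
toolz [0.69 0.28] deg [0.5066 0.0991 0.2049] qd 0.001
[0.5066 0.0991 0.2049] 0.0014
pin_high 0.97 [141.6  32.4] [0.5907 0.2059 0.114 ]
pin_high 0.49 [278.6 203.5] [0.5156 0.102  0.114 ]
lin [0.01, -0.08, 0.49] cm turn -0.001 (alt 3.141) | yaw now -73.6 q6 1.32 q1 0.04 pos [0.5066, 0.0992, 0.2049] tilt 0.746 dist 5mm F [-0.  -0.8 -4.1] op 0.0090 t 70.03
```

View pics/w15.png

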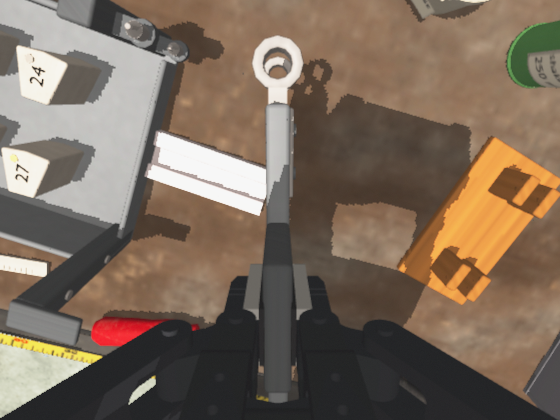

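```bash
python3 - <<'E'
import cv2
im=cv2.imread('pics/w15.png'); cv2.imwrite('pics/w15a.png',cv2.resize(im[0:110,110:320],None,fx=3.8,fy=3.8,interpolation=cv2.INTER_CUBIC))
E
```

```text
(no output)
```

View pics/w15a.png

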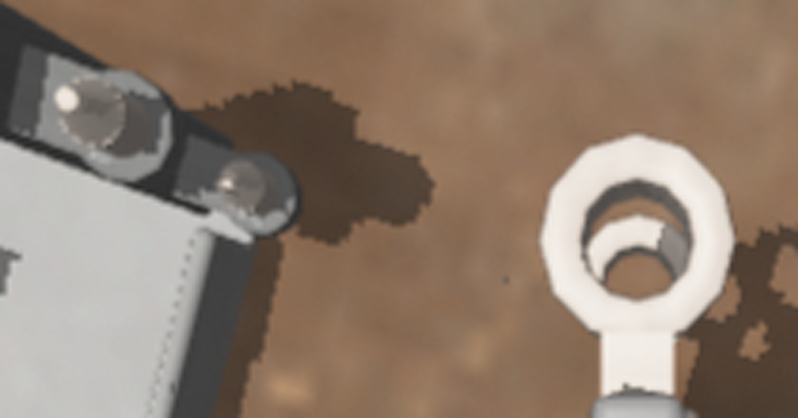

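```bash
cat > w15.py <<'E'
from kn import *
s=bot.state()
ph,_=kn((127.2,25.6),.1355,s); pl,_=kn((168.8,47.2),.0555,s); k,T=kn((277.5,61.7),s['ee_pos'][2]-.1303+.106,s); kl,TL=kn((110+639/3.8,290/3.8),s['ee_pos'][2]-.1303+.026,s)
print('pin tips',ph.round(4),pl.round(4),'kn',k.round(4),(T*1000).round(1),kl.round(4),(TL*1000).round(1)); d=(ph+pl)/2-k
import go
p=s['ee_pos']; print('TCP target',(p+d)[:2].round(4)); go.go(p[0]+d[0],p[1]+d[1]-.03,.19,-73.5); go.go(p[0]+d[0],p[1]+d[1],.19,-73.5)
E
python3 w15.py
```

```text
pin tips [0.5905 0.206  0.1355] [0.5899 0.2066 0.0555] kn [0.5919 0.1253 0.1806] [88.9 -0.8 25.5] [0.5908 0.1246 0.1006] [ 86.6  -0.4 105.4]
TCP target [0.5049 0.1803]
lin [1.27, -4.94, 1.51] cm turn -0.001 (alt 3.141) | yaw now -73.6 q6 1.32 q1 0.04 pos [0.5066, 0.0992, 0.2049] tilt 0.746 dist 53mm F [-0.  -0.8 -4.1] op 0.0090 t 70.03
lin [2.12, -7.82, 1.53] cm turn -0.001 (alt 3.141) | yaw now -73.6 q6 1.32 q1 0.04 pos [0.5066, 0.0992, 0.2049] tilt 0.746 dist 82mm F [-0.  -0.8 -4.1] op 0.0090 t 70.03
```

```bash
python3 -m inch '[{"linear":[0.3,-1.2,0.4],"turn":0,"claw":0},{"linear":[0.6,-2.5,0.8],"turn":0,"claw":0},{"linear":[0.9,-3.7,1.2],"turn":0,"claw":0},{"linear":[1.2,-4.6,1.5],"turn":0,"claw":0},{"linear":[1.27,-4.94,1.5],"turn":0,"claw":0},{"linear":[1.27,-4.94,1.5],"turn":0,"claw":0},{"linear":[1.27,-4.94,1.5],"turn":0,"claw":0},{"linear":[1.27,-4.94,1.5],"turn":0,"claw":0}]'; python3 tilt.py; python3 look.py w16.png pin_high:.114; python3 - <<'E'
import cv2
im=cv2.imread('pics/w16.png'); cv2.imwrite('pics/w16a.png',cv2.resize(im[0:120,170:330],None,fx=5,fy=5,interpolation=cv2.INTER_CUBIC))
E
```

```text
t: 71.03
ee_pos: [0.5051, 0.1499, 0.1903]
ee_rot: [-3.106, -0.448, -0.02]
force: [0.2, -0.1, -3.4]
opening: 0.0088
toolz [0.71 0.28] deg [0.5051 0.1499 0.1903] qd 0.001
[0.5051 0.1499 0.1903] 0.0011
pin_high 0.66 [222.4  54.6] [0.5899 0.2072 0.114 ]
```

View pics/w16a.png

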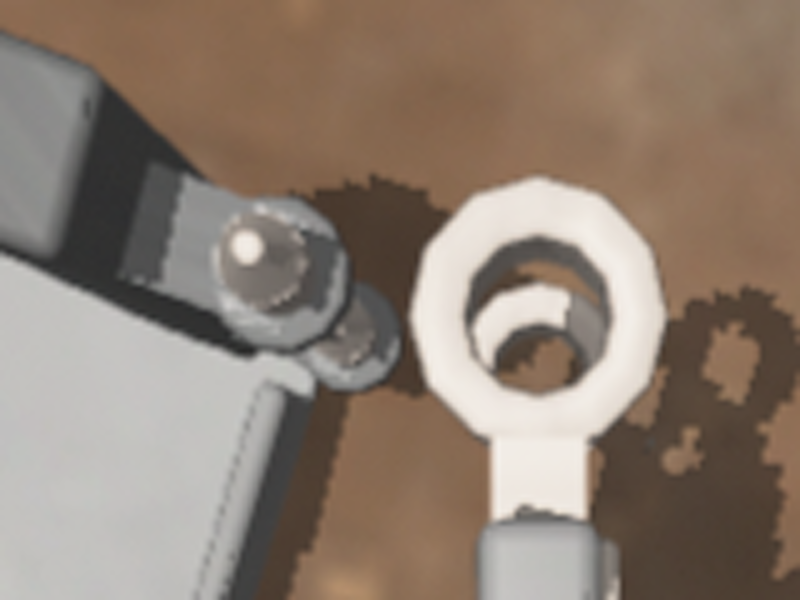

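```bash
python3 - <<'E'
from kn import *
s=bot.state(); p=s['ee_pos']
ph,_=kn((219.1,48.9),.1355,s); k,T=kn((277.5,61.7),p[2]-.1303+.106,s); pl,_=kn((239.9,64.9),.0555,s)
print(ph.round(4),pl.round(4),k.round(4),(T*1000).round(1)); d=ph-k; print('d',d.round(4))
import go; go.go(p[0]+d[0],p[1]+d[1],.19,-73.5)
E
```

```text
[0.5905 0.2059 0.1355] [0.5906 0.2034 0.0555] [0.5903 0.176  0.1659] [88.9 -0.8 25.5]
d [ 0.0002  0.0299 -0.0304]
lin [0.86, -2.86, 0.04] cm turn -0.001 (alt 3.140) | yaw now -73.6 q6 1.42 q1 0.14 pos [0.505, 0.15, 0.1902] tilt 0.755 dist 30mm F [ 0.1  0.8 -3.6] op 0.0092 t 71.12
```

```bash
python3 -m inch '[{"linear":[0.22,-0.7,0],"turn":0,"claw":0},{"linear":[0.43,-1.4,0],"turn":0,"claw":0},{"linear":[0.65,-2.1,0.03],"turn":0,"claw":0},{"linear":[0.8,-2.7,0.04],"turn":0,"claw":0},{"linear":[0.86,-2.86,0.04],"turn":0,"claw":0},{"linear":[0.86,-2.86,0.04],"turn":0,"claw":0},{"linear":[0.86,-2.86,0.04],"turn":0,"claw":0},{"linear":[0.86,-2.86,0.04],"turn":0,"claw":0}]'; python3 tilt.py; python3 look.py w17.png pin_high:.114; python3 - <<'E'
import cv2
im=cv2.imread('pics/w17.png'); cv2.imwrite('pics/w17a.png',cv2.resize(im[0:120,200:360],None,fx=5,fy=5,interpolation=cv2.INTER_CUBIC))
E
```

```text
t: 72.12
ee_pos: [0.5052, 0.1797, 0.19]
ee_rot: [-3.106, -0.448, -0.02]
force: [-0.3, 0.5, -3.4]
opening: 0.009
toolz [0.7  0.28] deg [0.5052 0.1797 0.19  ] qd 0.002
[0.5052 0.1797 0.19  ] 0.0021
pin_high 0.72 [142.  188.8] [0.5037 0.2651 0.114 ]
pin_high 0.71 [272.9  69.6] [0.5905 0.2083 0.114 ]
```

View pics/w17a.png

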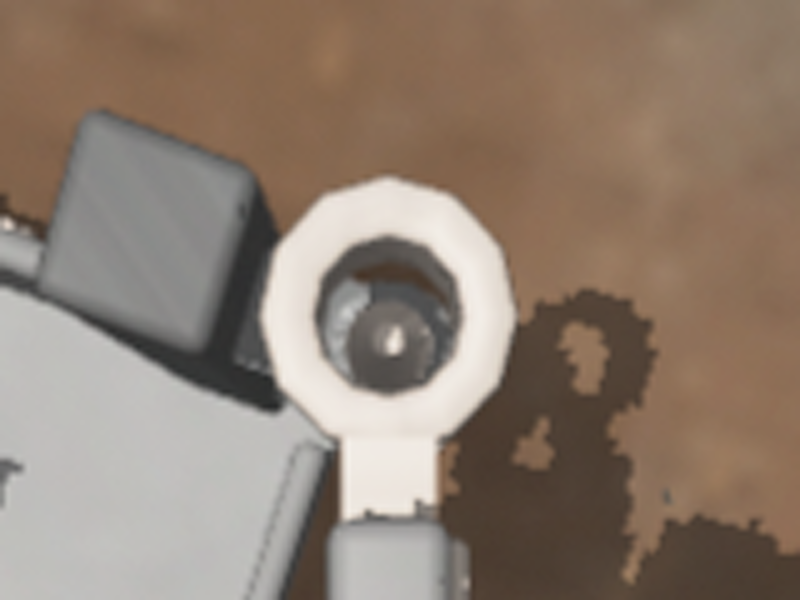

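```bash
python3 - <<'E'
from kn import *
s=bot.state(); p=s['ee_pos']
ph,P=kn((278.7,68.3),.1355,s); k,T=kn((277.6,61.6),p[2]-.1303+.106,s)
print(ph.round(4),k.round(4),((P-T)*1000).round(2)); d=ph-k
import go; go.go(p[0]+d[0],p[1]+d[1],.155,-73.5)
E
```

```text
[0.5904 0.2051 0.1355] [0.5906 0.2057 0.1657] [-0.73  0.57 30.17]
lin [-0.08, 0.06, 3.5] cm turn -0.002 (alt 3.140) | yaw now -73.6 q6 1.48 q1 0.20 pos [0.5052, 0.1797, 0.19] tilt 0.754 dist 35mm F [-0.6 -0.5 -3.9] op 0.0093 t 72.22
```

```bash
python3 -m inch '[{"linear":[-0.05,0.04,0.4],"turn":0,"claw":0},{"linear":[-0.07,0.05,0.9],"turn":0,"claw":0},{"linear":[-0.07,0.05,1.3],"turn":0,"claw":0},{"linear":[-0.07,0.05,1.7],"turn":0,"claw":0},{"linear":[-0.07,0.05,2.1],"turn":0,"claw":0},{"linear":[-0.07,0.05,2.4],"turn":0,"claw":0},{"linear":[-0.07,0.05,2.4],"turn":0,"claw":0}]'; python3 go.py .5046 .1792 .155 -73.5
```

```text
t: 73.1
ee_pos: [0.5049, 0.1792, 0.1657]
ee_rot: [-3.106, -0.448, -0.019]
force: [0.2, 0.7, -2.9]
opening: 0.0091
lin [-0.04, -0.01, 1.07] cm turn -0.002 (alt 3.140) | yaw now -73.6 q6 1.48 q1 0.20 pos [0.5049, 0.1792, 0.1657] tilt 0.726 dist 11mm F [ 0.2  0.7 -2.9] op 0.0091 t 73.10
```

No contact; continue down to the shoulders.

```bash
python3 -m inch '[{"linear":[0,0,0.3],"turn":0,"claw":0},{"linear":[0,0,0.6],"turn":0,"claw":0},{"linear":[0,0,0.8],"turn":0,"claw":0},{"linear":[0,0,1.0],"turn":0,"claw":0},{"linear":[0,0,1.1],"turn":0,"claw":0},{"linear":[0,0,1.15],"turn":0,"claw":0},{"linear":[0,0,1.15],"turn":0,"claw":0}]'; python3 look.py w18.png;python3 - <<'E'
from h import *
im=grab_frame('side'); save('s4.png',cv2.resize(im[150:260,170:310],None,fx=5,fy=5,interpolation=cv2.INTER_CUBIC))
E
```

```text
t: 73.97
ee_pos: [0.505, 0.1792, 0.1543]
ee_rot: [-3.106, -0.448, -0.019]
force: [1.0, 0.1, -3.6]
opening: 0.0088
[0.505  0.1792 0.1543] 0.0017
```

View pics/s4.png

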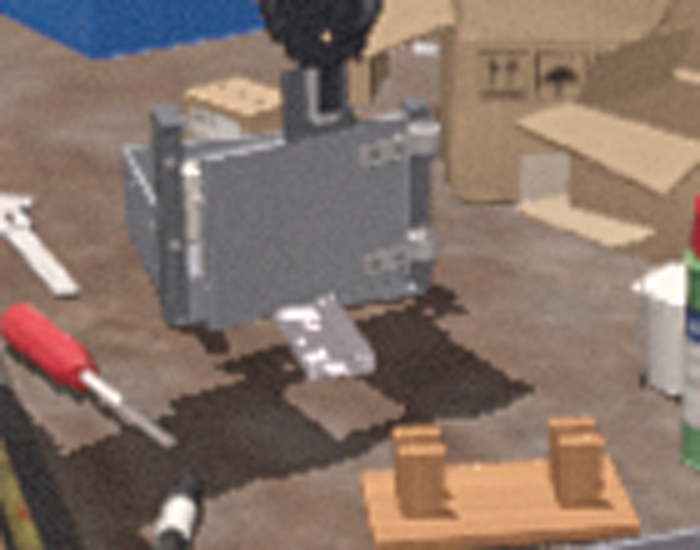

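View pics/w18.png

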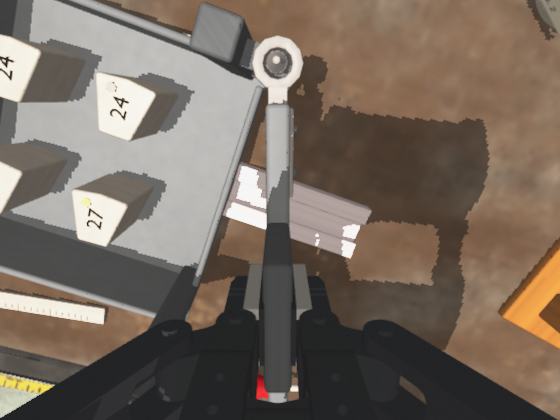

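```bash
python3 -m inch '[{"linear":[0,0,0.05],"turn":0,"claw":0},{"linear":[0,0,0.1],"turn":0,"claw":0},{"linear":[0,0,0.15],"turn":0,"claw":0},{"linear":[0,0,0.2],"turn":0,"claw":0},{"linear":[0,0,0.2],"turn":0,"claw":0}]'
```

```text
t: 74.7
ee_pos: [0.5049, 0.1792, 0.1536]
ee_rot: [-3.106, -0.448, -0.021]
force: [-6.6, -2.3, 8.8]
opening: 0.009
```

```bash
python3 -m inch '[{"linear":[0,0,-0.03],"turn":0,"claw":0},{"linear":[0,0,-0.03],"turn":0,"claw":15},{"linear":[0,0,-0.03],"turn":0,"claw":25},{"linear":[0,0,-0.03],"turn":0,"claw":30},{"linear":[0,0,-0.03],"turn":0,"claw":30},{"linear":[0,0,-0.03],"turn":0,"claw":30}]'; python3 look.py w19.png; python3 tilt.py
```

```text
t: 75.45
ee_pos: [0.5049, 0.1792, 0.1539]
ee_rot: [-3.106, -0.448, -0.021]
force: [0.0, 0.5, 0.4]
opening: 0.0255
[0.5049 0.1792 0.1539] 0.0012
toolz [0.73 0.27] deg [0.5049 0.1791 0.1539] qd 0.002
```

View pics/w19.png

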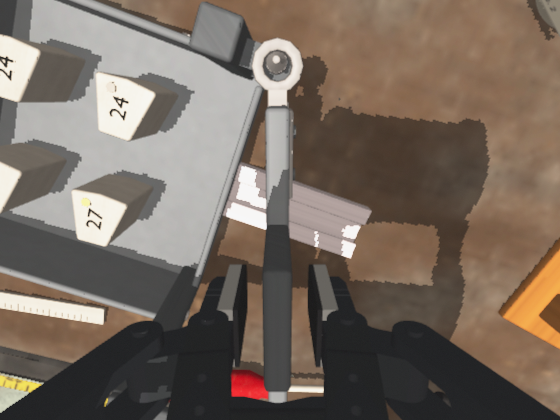

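```bash
python3 - <<'E'
from h import *
s=bot.state(); R=Ro.from_rotvec(s['ee_rot']).as_matrix(); p=s['ee_pos']; th0=np.degrees(np.arctan2(R[1,0],R[0,0])); print(th0)
L=.0884; pin=p[:2]+L*np.array([np.cos(np.radians(th0)),np.sin(np.radians(th0))]); print(pin)
for th,e in [(14,2),(12,4),(10,6),(8,7),(6,8),(4,8),(2,8),(0,8),(-2,8),(-3.5,8),(-3.5,10)]:
    t=np.radians(th); q=pin-L*np.array([np.cos(t),np.sin(t)])+e/1000*np.array([-np.sin(t),np.cos(t)])
    l=R.T@np.array([q[0]-p[0],q[1]-p[1],.1575-p[2]])*100; print(th,e,l.round(2),'turn %.3f'%np.radians(th0-th))
E
```

```text
16.415668845326593
[0.5897347  0.20413046]
14 2 [ 0.02 -0.57 -0.36] turn 0.042
12 4 [ 0.06 -1.08 -0.36] turn 0.077
10 6 [ 0.13 -1.58 -0.36] turn 0.112
8 7 [ 0.2  -1.99 -0.36] turn 0.147
6 8 [ 0.3  -2.39 -0.36] turn 0.182
4 8 [ 0.38 -2.68 -0.36] turn 0.217
2 8 [ 0.48 -2.98 -0.35] turn 0.252
0 8 [ 0.59 -3.27 -0.35] turn 0.287
-2 8 [ 0.71 -3.55 -0.35] turn 0.321
-3.5 8 [ 0.81 -3.76 -0.35] turn 0.348
-3.5 10 [ 0.87 -3.95 -0.35] turn 0.348
```

```bash
python3 -m inch '[{"linear":[0,-0.3,-0.35],"turn":0.02,"claw":30},{"linear":[0.02,-0.57,-0.35],"turn":0.042,"claw":30},{"linear":[0.06,-1.08,-0.35],"turn":0.077,"claw":30},{"linear":[0.1,-1.35,-0.35],"turn":0.095,"claw":30},{"linear":[0.13,-1.6,-0.35],"turn":0.112,"claw":30},{"linear":[0.2,-2,-0.35],"turn":0.147,"claw":30},{"linear":[0.3,-2.4,-0.35],"turn":0.182,"claw":30},{"linear":[0.3,-2.4,-0.35],"turn":0.182,"claw":30}]'; python3 look.py w20.png
```

```text
t: 76.5
ee_pos: [0.5009, 0.2032, 0.1574]
ee_rot: [-3.133, -0.164, -0.02]
force: [-0.4, -0.0, -0.5]
opening: 0.0255
[0.5009 0.2032 0.1574] 0.0203
```

View pics/w20.png

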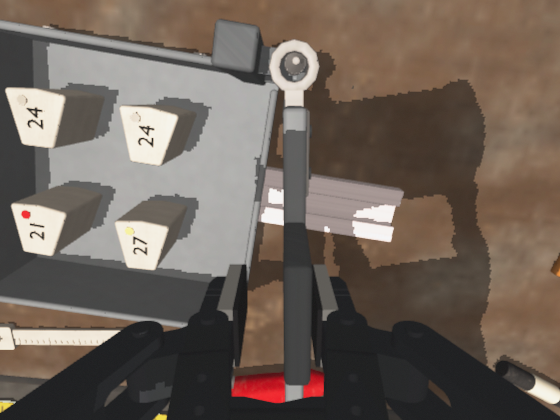

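```bash
python3 - <<'E'
from h import *
s=bot.state(); R=Ro.from_rotvec(s['ee_rot']).as_matrix(); p=s['ee_pos']; th0=np.degrees(np.arctan2(R[1,0],R[0,0])); print(th0)
L=.0884; pin=np.array([.5897,.2041])
for th,e in [(4,8),(2,8),(0,8),(-2,8),(-3.5,8),(-3.5,9),(-3.5,10)]:
    t=np.radians(th); q=pin-L*np.array([np.cos(t),np.sin(t)])+e/1000*np.array([-np.sin(t),np.cos(t)])
    l=R.T@np.array([q[0]-p[0],q[1]-p[1],.1575-p[2]])*100; print(th,e,l.round(2),'turn %.3f'%np.radians(th0-th))
E
```

```text
6.030589868714661
4 8 [ 0.03 -0.29 -0.01] turn 0.035
2 8 [ 0.08 -0.59 -0.01] turn 0.070
0 8 [ 0.13 -0.9  -0.01] turn 0.105
-2 8 [ 0.2  -1.2  -0.01] turn 0.140
-3.5 8 [ 0.25 -1.43 -0.  ] turn 0.166
-3.5 9 [ 0.27 -1.52 -0.  ] turn 0.166
-3.5 10 [ 0.29 -1.62 -0.  ] turn 0.166
```

```bash
python3 -m inch '[{"linear":[0.03,-0.2,0],"turn":0.02,"claw":30},{"linear":[0.05,-0.4,0],"turn":0.05,"claw":30},{"linear":[0.08,-0.6,0],"turn":0.07,"claw":30},{"linear":[0.1,-0.75,0],"turn":0.09,"claw":30},{"linear":[0.13,-0.9,0],"turn":0.105,"claw":30},{"linear":[0.16,-1.05,0],"turn":0.12,"claw":30},{"linear":[0.2,-1.2,0],"turn":0.14,"claw":30},{"linear":[0.2,-1.2,0],"turn":0.14,"claw":30}]'; python3 look.py w21.png
```

```text
t: 77.55
ee_pos: [0.5016, 0.2153, 0.1574]
ee_rot: [-3.136, 0.055, -0.019]
force: [-0.7, -0.9, -0.1]
opening: 0.0255
[0.5016 0.2153 0.1574] 0.0108
```

View pics/w21.png

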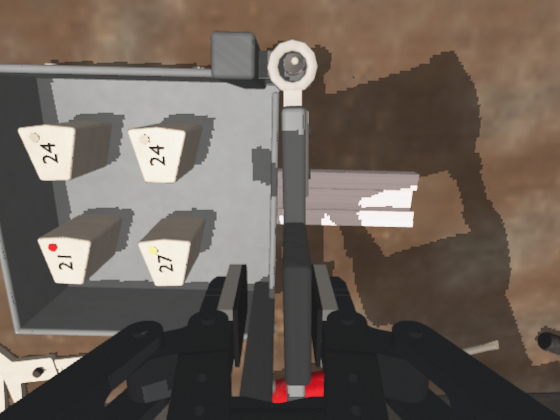

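```bash
python3 -m inch '[{"linear":[0.02,-0.12,0],"turn":0.013,"claw":30},{"linear":[0.05,-0.25,0],"turn":0.026,"claw":30},{"linear":[0.06,-0.32,0],"turn":0.026,"claw":30},{"linear":[0.06,-0.4,0],"turn":0.026,"claw":30},{"linear":[0.06,-0.4,0],"turn":0.026,"claw":30}]'; python3 -m inch '[{"linear":[0,-0.1,0],"turn":0,"claw":30},{"linear":[0,-0.15,0],"turn":0,"claw":30},{"linear":[0,-0.15,0],"turn":0,"claw":30}]'
```

```text
t: 78.22
ee_pos: [0.5023, 0.2193, 0.1574]
ee_rot: [-3.135, 0.095, -0.019]
force: [-0.2, 0.5, -0.4]
opening: 0.0256
t: 78.6
ee_pos: [0.5024, 0.2198, 0.1574]
ee_rot: [-3.137, 0.095, -0.019]
force: [-1.0, -5.6, 1.1]
opening: 0.0257
```

```bash
python3 -m inch '[{"linear":[0,0.2,0],"turn":0,"claw":30},{"linear":[0,0.5,0],"turn":0,"claw":30},{"linear":[0,0.7,0],"turn":0,"claw":30},{"linear":[0,0.7,0],"turn":0,"claw":30},{"linear":[0,0.7,-1],"turn":0,"claw":30},{"linear":[0,0.7,-2.5],"turn":0,"claw":30},{"linear":[0,0.7,-4.5],"turn":0,"claw":30},{"linear":[0,0.7,-7],"turn":0,"claw":30},{"linear":[0,0.7,-11],"turn":0,"claw":30},{"linear":[0,0.7,-15],"turn":0,"claw":30},{"linear":[0,0.7,-16],"turn":0,"claw":30},{"linear":[0,0.7,-16],"turn":0,"claw":30}]'; python3 look.py w22.png die_0:.006 gate_edge:.084 knuckle_high:.114 keeper:.149 pin_high:.114; python3 - <<'E'
from h import *
for n in('side','top'):
    im=grab_frame(n); save('e_'+n+'.png',cv2.resize(im[150:260,170:310] if n=='side' else im[180:290,100:440],None,fx=5 if n=='side' else 2.3,fy=5 if n=='side' else 2.3,interpolation=cv2.INTER_CUBIC))
E
```

```text
t: 80.1
ee_pos: [0.5, 0.2124, 0.3182]
ee_rot: [-3.136, 0.095, -0.021]
force: [0.5, 0.5, -0.7]
opening: 0.0256
[0.5    0.2124 0.3182] 0.0432
die_0 0.93 [158.6 192.1] [0.4724 0.3648 0.006 ]
die_0 0.85 [215.7 193.5] [0.4664 0.2936 0.006 ]
die_0 0.83 [208.3 132.9] [0.541  0.2944 0.006 ]
die_0 0.76 [151.4 132.3] [0.5458 0.3623 0.006 ]
knuckle_high 0.71 [149.3 133.2] [0.5517 0.3279 0.114 ]
knuckle_high 0.7 [282.   82.6] [0.5879 0.2044 0.114 ]
keeper 0.84 [277.2 279.4] [0.4156 0.219  0.149 ]
keeper 0.71 [283.9 255.1] [0.4393 0.2115 0.149 ]
pin_high 0.61 [277.1  79.4] [0.5909 0.2086 0.114 ]
```

View pics/w22.png

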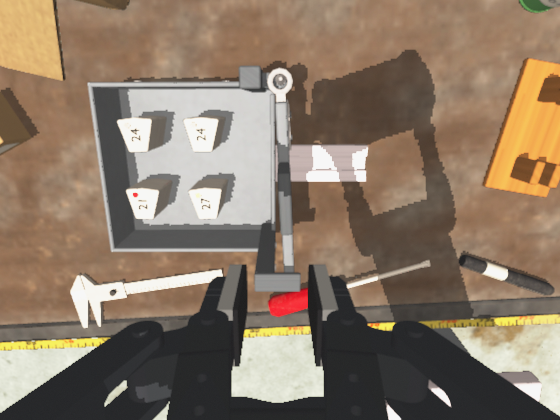

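View pics/e_side.png

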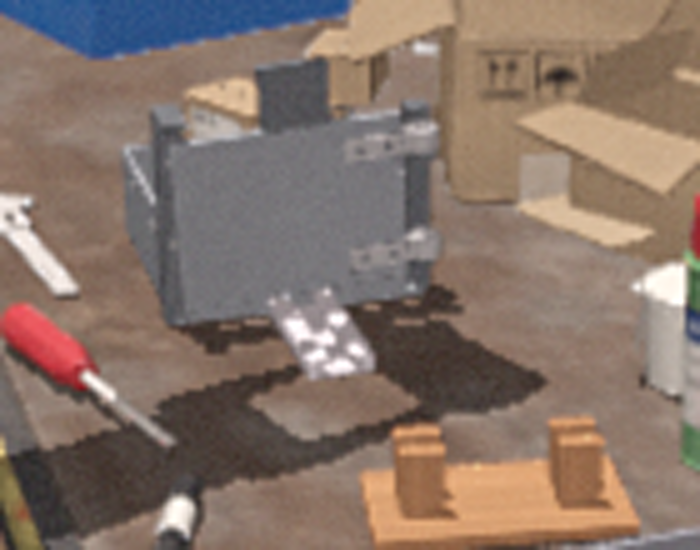

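View pics/e_top.png

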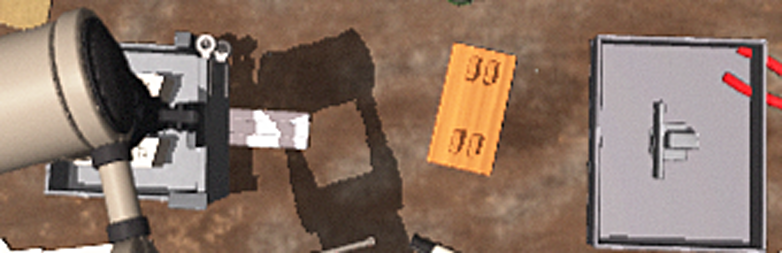

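```bash
python3 - <<'E'
from kn import *
im=cv2.imread('pics/w22.png')
c=cam('wrist'); ov=im.copy()
pin=np.array([.5900,.2055]); 
for a,col in ((0,(0,255,0)),(.05,(0,0,255))):
    psi=1.5115+a; ex=np.array([np.cos(psi),np.sin(psi)]); ey=np.array([-ex[1],ex[0]])
    for x in(-.005,.005):
        A=[pin+ey*(.09+y)+ex*x for y in(-.074,.088)]
        P=[tuple(int(round(v*16)) for v in proj(c,[*q,.144])) for q in A]
        cv2.line(ov,P[0],P[1],col,1,cv2.LINE_AA,4)
crop=np.hstack([im[60:300,235:320],ov[60:300,235:320]]); cv2.imwrite('pics/w22a.png',cv2.resize(crop,None,fx=2.5,fy=2.5,interpolation=cv2.INTER_CUBIC))
E
```

```text
(no output)
```

View pics/w22a.png

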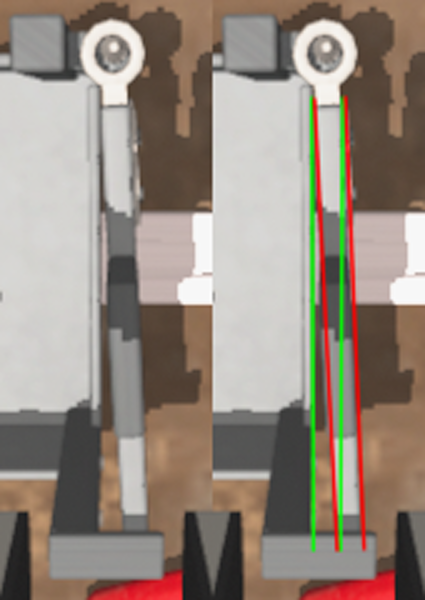

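```bash
cat > chk.py <<'E'
import sys
from kn import *
s=bot.state(); im=cv2.cvtColor(grab_frame('wrist'),cv2.COLOR_RGB2BGR)
c=cam('wrist',s); ov=im.copy()
pin=np.array([.5900,.2055]); 
for a,col in ((0,(0,255,0)),(.05,(0,0,255))):
    psi=1.5115+a; ex=np.array([np.cos(psi),np.sin(psi)]); ey=np.array([-ex[1],ex[0]])
    for x in(-.005,.005):
        A=[pin+ey*(.09+y)+ex*x for y in(-.074,.088)]
        P=[tuple(int(round(v*16)) for v in proj(c,[*q,.144])) for q in A]
        cv2.line(ov,P[0],P[1],col,1,cv2.LINE_AA,4)
u=proj(c,[.50,.21,.144]).astype(int); x0=max(0,u[0]-60);x1=u[0]+60;y0=max(0,u[1]-125);y1=min(420,u[1]+125)
cv2.imwrite('pics/'+sys.argv[1],cv2.resize(np.hstack([im[y0:y1,x0:x1],ov[y0:y1,x0:x1]]),None,fx=2.35,fy=2.35,interpolation=cv2.INTER_CUBIC))
E
python3 chk.py c1.png; python3 go.py .5024 .209 .158 -93.5
```

```text
lin [0.09, 0.37, 15.89] cm turn 0.001 (alt -3.141) | yaw now -93.5 q6 1.89 q1 0.26 pos [0.4999, 0.2123, 0.3169] tilt 0.659 dist 159mm F [-0.1  0.5  0.1] op 0.0257 t 80.55
```

View pics/c1.png

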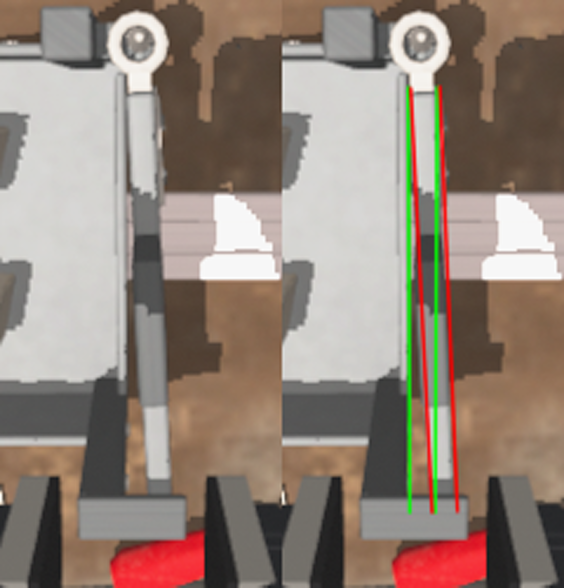

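```bash
python3 -m inch '[{"linear":[0.05,0.2,3],"turn":0,"claw":36},{"linear":[0.09,0.37,7],"turn":0,"claw":36},{"linear":[0.09,0.37,10],"turn":0,"claw":36},{"linear":[0.09,0.37,12],"turn":0,"claw":36},{"linear":[0.09,0.37,14],"turn":0,"claw":36},{"linear":[0.09,0.37,15.5],"turn":0,"claw":36},{"linear":[0.09,0.37,15.9],"turn":0,"claw":36},{"linear":[0.09,0.37,15.9],"turn":0,"claw":26},{"linear":[0.09,0.37,15.9],"turn":0,"claw":20},{"linear":[0.09,0.37,15.9],"turn":0,"claw":20}]'; python3 look.py w23.png; python3 tilt.py
```

```text
t: 81.8
ee_pos: [0.5027, 0.2091, 0.1585]
ee_rot: [-3.137, 0.095, -0.019]
force: [0.2, -0.8, 0.6]
opening: 0.0171
[0.5027 0.2091 0.1585] 0.0042
toolz [0.69 0.17] deg [0.5026 0.2091 0.1584] qd 0.004
```

View pics/w23.png

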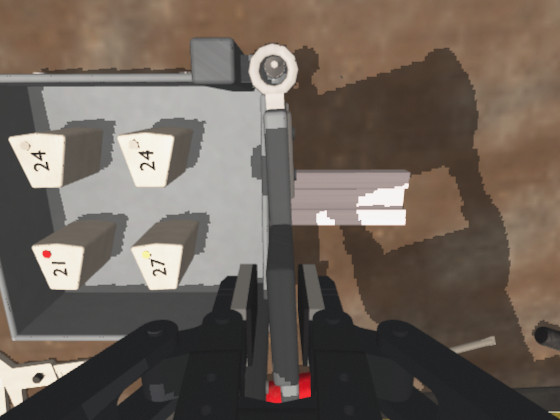

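```bash
python3 -m inch '[{"linear":[0,-0.2,0],"turn":0,"claw":20},{"linear":[0,-0.35,0],"turn":0,"claw":20},{"linear":[0,-0.45,0],"turn":0,"claw":20},{"linear":[0,-0.5,0],"turn":0,"claw":20},{"linear":[0,-0.55,0],"turn":0,"claw":20},{"linear":[0,-0.6,0],"turn":0,"claw":20},{"linear":[0,-0.6,0],"turn":0,"claw":20}]'; python3 -m inch '[{"linear":[0,-0.04,0],"turn":0,"claw":20},{"linear":[0,-0.08,0],"turn":0,"claw":20},{"linear":[0,-0.08,0],"turn":0,"claw":20}]';python3 -m inch '[{"linear":[0,-0.04,0],"turn":0,"claw":20},{"linear":[0,-0.08,0],"turn":0,"claw":20},{"linear":[0,-0.08,0],"turn":0,"claw":20}]'; python3 chk.py c2.png
```

```text
t: 82.72
ee_pos: [0.503, 0.2151, 0.1584]
ee_rot: [-3.137, 0.095, -0.019]
force: [0.9, 0.1, 0.4]
opening: 0.0172
t: 83.1
ee_pos: [0.503, 0.2154, 0.1584]
ee_rot: [-3.138, 0.095, -0.019]
force: [0.0, -4.9, 1.5]
opening: 0.0168
t: 83.48
ee_pos: [0.503, 0.2155, 0.1584]
ee_rot: [-3.139, 0.095, -0.018]
force: [-0.6, -6.1, 2.5]
opening: 0.0171
```

View pics/c2.png

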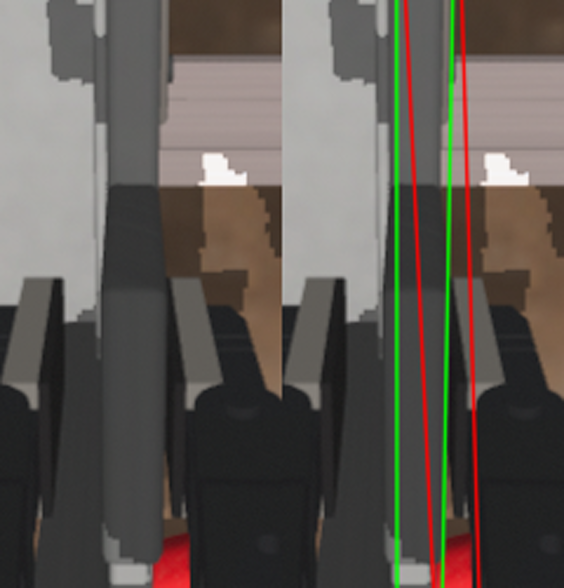

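```bash
python3 -m inch '[{"linear":[0,-0.02,0],"turn":0,"claw":20},{"linear":[0,0,0],"turn":0,"claw":20},{"linear":[0,0.01,0],"turn":0,"claw":20},{"linear":[0,0.02,0],"turn":0,"claw":20},{"linear":[0,0.03,0],"turn":0,"claw":20},{"linear":[0,0.05,0],"turn":0,"claw":20},{"linear":[0,0.07,0],"turn":0,"claw":20},{"linear":[0,0.1,0],"turn":0,"claw":20},{"linear":[0,0.15,0],"turn":0,"claw":20},{"linear":[0,0.2,0],"turn":0,"claw":20},{"linear":[0,0.25,0],"turn":0,"claw":20},{"linear":[0,0.25,0],"turn":0,"claw":20}]'; python3 chk.py c3.png
```

```text
t: 85.02
ee_pos: [0.5028, 0.213, 0.1584]
ee_rot: [-3.139, 0.095, -0.018]
force: [-0.3, -1.0, -0.2]
opening: 0.017
```

View pics/c3.png

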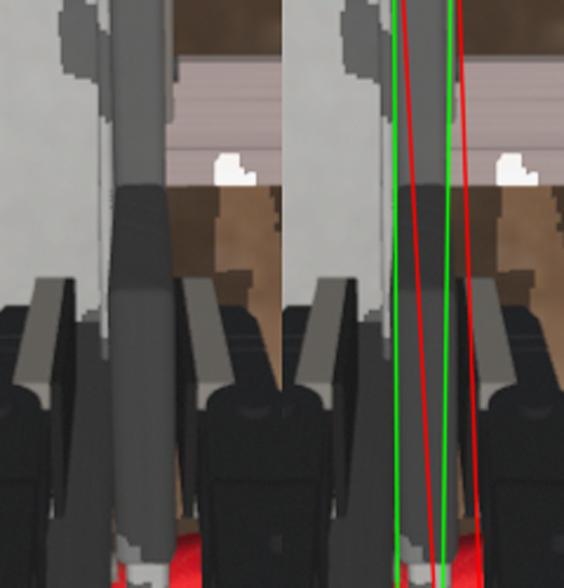

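```bash
python3 -m inch '[{"linear":[0,0.1,0],"turn":0,"claw":30},{"linear":[0,0.1,0],"turn":0,"claw":36},{"linear":[0,0.1,-1],"turn":0,"claw":36},{"linear":[0,0.1,-2.5],"turn":0,"claw":36},{"linear":[0,0.1,-4.5],"turn":0,"claw":36},{"linear":[0,0.1,-7],"turn":0,"claw":36},{"linear":[0,0.1,-10],"turn":0,"claw":36},{"linear":[0,0.1,-13],"turn":0,"claw":36},{"linear":[0,0.1,-15],"turn":0,"claw":36},{"linear":[0,0.1,-16],"turn":0,"claw":36},{"linear":[0,0.1,-16],"turn":0,"claw":36},{"linear":[0,0.1,-16],"turn":0,"claw":36}]'; python3 chk.py c4.png; python3 tilt.py
```

```text
t: 86.58
ee_pos: [0.5006, 0.2118, 0.3176]
ee_rot: [-3.139, 0.095, -0.016]
force: [-0.5, 0.1, -0.5]
opening: 0.0304
toolz [0.56 0.03] deg [0.5006 0.2118 0.3175] qd 0.003
```

View pics/c4.png

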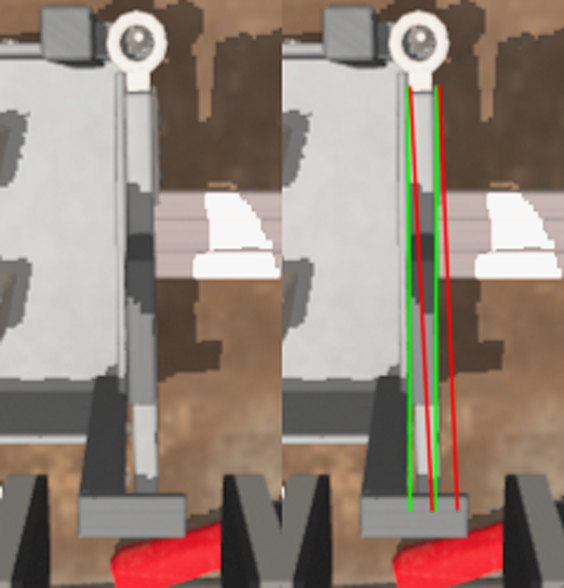

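```bash
python3 go.py .4523 .1638 .127 -93.5
```

```text
lin [-4.71, 5.1, 19.0] cm turn 0.001 (alt -3.141) | yaw now -93.5 q6 1.89 q1 0.26 pos [0.5006, 0.2118, 0.3175] tilt 0.561 dist 202mm F [ 0.  -0.8  0.8] op 0.0306 t 86.62
```

```bash
python3 -m inch '[{"linear":[-1.5,1.7,0],"turn":0,"claw":10},{"linear":[-3.2,3.4,0],"turn":0,"claw":0},{"linear":[-4.7,5.1,0],"turn":0,"claw":0},{"linear":[-4.7,5.1,1],"turn":0,"claw":0},{"linear":[-4.7,5.1,5],"turn":0,"claw":0},{"linear":[-4.7,5.1,9],"turn":0,"claw":0},{"linear":[-4.7,5.1,13],"turn":0,"claw":0},{"linear":[-4.7,5.1,16.5],"turn":0,"claw":0},{"linear":[-4.7,5.1,18.5],"turn":0,"claw":0},{"linear":[-4.7,5.1,19],"turn":0,"claw":0},{"linear":[-4.7,5.1,19],"turn":0,"claw":0},{"linear":[-4.7,5.1,19],"turn":0,"claw":0}]'; python3 look.py w24.png; python3 tilt.py
```

```text
t: 88.12
ee_pos: [0.4531, 0.164, 0.1277]
ee_rot: [-3.139, 0.095, -0.018]
force: [0.3, -1.2, -0.2]
opening: 0.0002
[0.4531 0.164  0.1277] 0.0059
toolz [0.66 0.05] deg [0.453  0.164  0.1277] qd 0.005
```

View pics/w24.png

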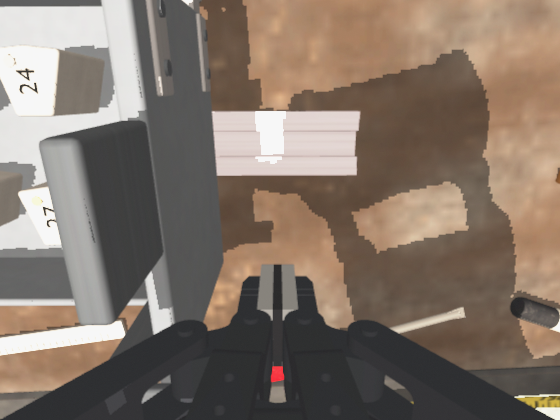

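```bash
python3 -m inch '[{"linear":[0,-0.8,0],"turn":0,"claw":0},{"linear":[0,-1.6,0],"turn":0,"claw":0},{"linear":[0,-2.1,0],"turn":0,"claw":0},{"linear":[0,-2.4,0],"turn":0,"claw":0},{"linear":[0,-2.5,0],"turn":0,"claw":0},{"linear":[0,-2.6,0],"turn":0,"claw":0},{"linear":[0,-2.7,0],"turn":0,"claw":0},{"linear":[0,-2.7,0],"turn":0,"claw":0}]'; python3 look.py w25.png
```

```text
t: 89.18
ee_pos: [0.4547, 0.1909, 0.1278]
ee_rot: [-3.139, 0.095, -0.018]
force: [-0.0, -0.2, 0.5]
opening: -0.0002
[0.4547 0.1909 0.1278] 0.0016
```

View pics/w25.png

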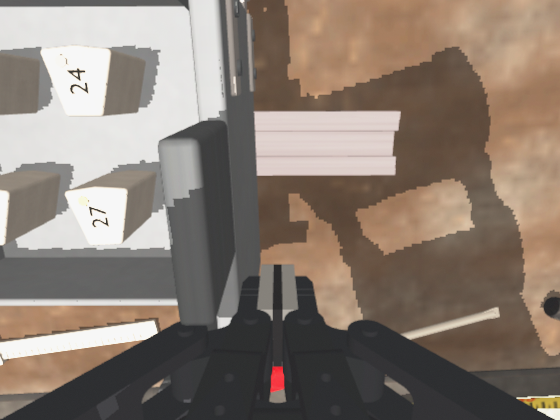

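```bash
python3 -m inch '[{"linear":[0,-0.08,0],"turn":0,"claw":0},{"linear":[0,-0.16,0],"turn":0,"claw":0},{"linear":[0,-0.24,0],"turn":0,"claw":0},{"linear":[0,-0.3,0],"turn":0,"claw":0},{"linear":[0,-0.3,0],"turn":0,"claw":0}]';  python3 -m inch '[{"linear":[0,-0.08,0],"turn":0,"claw":0},{"linear":[0,-0.16,0],"turn":0,"claw":0},{"linear":[0,-0.2,0],"turn":0,"claw":0},{"linear":[0,-0.2,0],"turn":0,"claw":0}]'
```

```text
t: 89.85
ee_pos: [0.4548, 0.1939, 0.1278]
ee_rot: [-3.139, 0.095, -0.018]
force: [-0.4, -0.5, 0.4]
opening: 0.0
t: 90.35
ee_pos: [0.4549, 0.1957, 0.1278]
ee_rot: [-3.139, 0.095, -0.018]
force: [-0.7, -1.2, -0.2]
opening: 0.0001
```

```bash
python3 -m inch '[{"linear":[0,-0.05,0],"turn":0,"claw":0},{"linear":[0,-0.1,0],"turn":0,"claw":0},{"linear":[0,-0.15,0],"turn":0,"claw":0},{"linear":[0,-0.15,0],"turn":0,"claw":0}]';  python3 -m inch '[{"linear":[0,-0.05,0],"turn":0,"claw":0},{"linear":[0,-0.1,0],"turn":0,"claw":0},{"linear":[0,-0.15,0],"turn":0,"claw":0},{"linear":[0,-0.15,0],"turn":0,"claw":0}]'
```

```text
t: 90.85
ee_pos: [0.4549, 0.1961, 0.1278]
ee_rot: [3.139, -0.095, 0.017]
force: [0.6, -7.1, 1.8]
opening: -0.0001
t: 91.35
ee_pos: [0.4549, 0.1962, 0.1278]
ee_rot: [3.136, -0.094, 0.016]
force: [-0.8, -10.0, 2.8]
opening: -0.0003
```

```bash
python3 -m inch '[{"linear":[0,-0.1,0],"turn":0,"claw":0},{"linear":[0,-0.05,0],"turn":0,"claw":0},{"linear":[0,-0.02,0],"turn":0,"claw":0},{"linear":[0,0,0],"turn":0,"claw":0},{"linear":[0,0.01,0],"turn":0,"claw":0},{"linear":[0,0.02,0],"turn":0,"claw":0},{"linear":[0,0.03,0],"turn":0,"claw":0},{"linear":[0,0.05,0],"turn":0,"claw":0},{"linear":[0,0.08,0],"turn":0,"claw":0},{"linear":[0,0.12,0],"turn":0,"claw":0},{"linear":[0,0.2,0],"turn":0,"claw":0},{"linear":[0,0.3,0],"turn":0,"claw":0}]'; python3 -m inch '[{"linear":[0,0.3,0],"turn":0,"claw":0},{"linear":[0,1,0],"turn":0,"claw":0},{"linear":[0,2,0],"turn":0,"claw":0},{"linear":[0,3,0],"turn":0,"claw":0},{"linear":[0,3,-2],"turn":0,"claw":0},{"linear":[0,3,-6],"turn":0,"claw":0},{"linear":[0,2,-11],"turn":0,"claw":0},{"linear":[2,0,-15],"turn":0,"claw":0},{"linear":[4.5,-1.5,-19],"turn":0,"claw":0},{"linear":[4.5,-1.5,-19],"turn":0,"claw":0},{"linear":[4.5,-1.5,-19],"turn":0,"claw":0},{"linear":[4.5,-1.5,-19],"turn":0,"claw":0}]'; python3 chk.py c5.png; python3 tilt.py
```

```text
t: 92.85
ee_pos: [0.4547, 0.1934, 0.1277]
ee_rot: [3.137, -0.094, 0.016]
force: [-0.1, 0.3, 0.1]
opening: 0.0002
t: 94.35
ee_pos: [0.4977, 0.2058, 0.3169]
ee_rot: [3.136, -0.095, 0.012]
force: [0.5, 0.4, 0.2]
opening: -0.0002
toolz [ 0.47 -0.26] deg [0.4978 0.2059 0.3171] qd 0.01
```

View pics/c5.png

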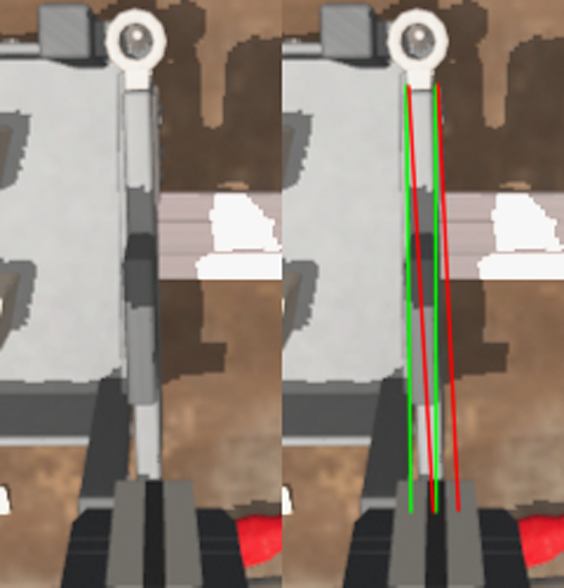

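```bash
python3 look.py w26.png die_0:.006; python3 - <<'E'
from h import *
im=grab_frame('side'); save('f_side.png',im)
grab_frame('top'); c=cam('top')
for th,z in (('stop',.005),('lube_can',0),('white_pot',0),('die_0',.006)):
    for d in models.pinpoint('top',th)[:5]:
        uv=np.array(d['centre'])*[560,420]
        if d['score']>.4: print(th,round(d['score'],2),back(c,uv,z).round(3))
E
```

```text
[0.4978 0.2059 0.3171] 0.0096
die_0 0.91 [206.3 186.2] [0.4728 0.295  0.006 ]
die_0 0.65 [201.5 128.6] [0.5427 0.2926 0.006 ]
die_0 0.61 [150.5 189.8] [0.4725 0.3647 0.006 ]
die_0 0.61 [141.2 130.3] [0.5452 0.3642 0.006 ]
stop 0.71 [ 0.476 -0.328  0.005]
lube_can 0.66 [ 0.686 -0.086 -0.   ]
white_pot 0.89 [0.713 0.027 0.   ]
die_0 0.63 [0.471 0.302 0.006]
die_0 0.43 [0.555 0.298 0.006]
```

View pics/w26.png

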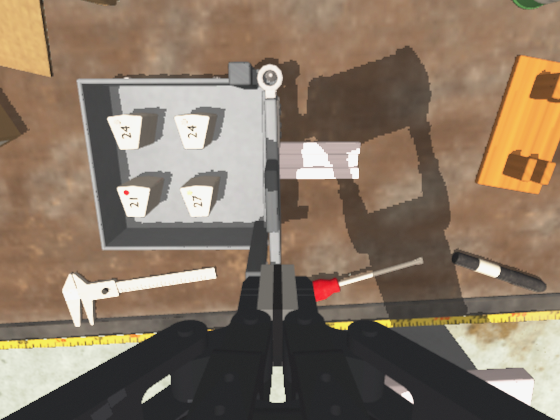

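View pics/f_side.png

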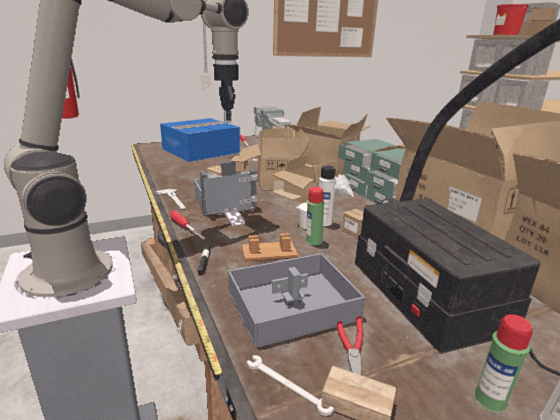

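```bash
python3 -c "
from h import *
print(job.job_done())"
```

```text
the job is handed in; nothing more can be done
None
```

The job is done and handed in at about 95 s. I had no verdict back, so this rests on my own checks.

**What I did**
- I moved all four dies that were there, one at a time, onto the pen floor.
- I slid the stop off the open end of its track and stood it in the bin.
- I took the gate from its stand and lowered both knuckles onto their pins with the gate about 0.35 rad open. It met firm contact at nominal seating height, within about 1 mm.
- I then swung the gate shut under the keeper plate.

**What the last checks showed**
- The last pictures show four upright dies in the pen, the stop upright in the bin, and the gate closed with its free edge under the keeper. The arm is clear, and the can and pot are within about 1 cm of their first camera readings, which is as close as that camera measures.
- **First closing:** this one failed. The gate came back about 0.035 rad after I let go, so I pushed it shut again slowly, and then pressed the panel once more with closed fingers to about 10 N.
- **Remaining gap:** after that the gate stayed put, but one picture measure says it is still about 0.01 rad open and another says about 0.015 rad. That is 1.5 to 3 mm at the free edge, close to the measuring error and the hinge play.
- **Knuckle seating:** I judged this from height, contact force and the pictures. No camera view showed the shoulders directly.

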